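# Pack the torque screwdriver in its case and pin the lid

## Task

The torque screwdriver goes out for calibration: take it from the tool tray and lay it down, without dropping it, in its fitted recess in the open steel case. Then shut the lid fully and push the T-handled drop pin from the wooden block down through the eye plates of lid and case until its collar rests on the lid's eye plate. Let go of everything.

Things in the scene. Friction and masses are not known exactly. Their poses are not given: they have to be found in the camera images.
- torque_driver: torque screwdriver, 177 mm long, 0.21 kg, lying in the flat black tool tray (walls 22 mm high, floor 5 mm above the table) beside a thinner screwdriver; it has the thickest handle and a sleeve before the blade. Origin on its underside at mid-length; y runs along it to the handle's end, z up. Handle y = -12 to +88 mm, 36 mm wide, 31 mm high; sleeve 22 mm, blade 7 mm thick
- driver_grip (a point): centre of the screwdriver's handle where it balances and is best gripped (across its x): 32 mm from its origin towards the handle's end, 16 mm above its underside; axes as those of the screwdriver
- case: steel case, 130 mm (x) by 210 mm (y), rim 70 mm high, fixed. Origin at the middle of its underside; -x points to its front with the eye plates, +x to the hinge, z up; a carrying handle sticks out 24 mm at the +y end. Walls 3 mm; inside a black insert (grey in its hollows), top 48 mm above the table, with the screwdriver's recess along y through its middle
- recess (a point): middle of the recess floor, 24 mm above the table; axes of the case. The screwdriver's origin and axes belong on it: handle to +y. Recess 188 mm long, y = -94 to -14 mm 30 mm wide for sleeve and blade, y = -14 to +94 mm 44 mm wide for the handle: it fits one way round. From y = +12 to +52 mm a finger gap crosses the whole insert (124 mm wide, floor 8 mm below the recess floor)
- lid (a joint): lid angle: 0 shut, 1.85 rad farthest open (leaning back past upright); starts open. The hinge is stiff: the lid stays at any angle and takes about 4 N at its front edge to move. The lid is a pan, 133 mm from hinge to front edge, 212 mm along the hinge, 14 mm thick; shut, its flat outer side is on top, 84 mm above the table
- lid_hinge (a point): middle of the hinge axis, 70 mm above the table, 67 mm behind the case's middle; axes of the case, y along the hinge
- lid_edge (a point): middle of the lid's front edge, 133 mm from the hinge axis and 12 mm to the outer side; its axes turn with the lid: z out of the outer side, -x away from the hinge. Shut, it is 82 mm above the table
- lid_hole (a point): centre of the hole (15 mm, through) in the upper face of the lid's eye plate, which is 36 by 44 by 6 mm and sticks out in front of the lid's edge, hole 19 mm from the edge; axes as lid_edge. Shut, this face is 80 mm above the table
- case_hole (a point): centre of the same hole in the upper face of the case's own eye plate (same size), 64 mm above the table, straight below lid_hole when the lid is shut
- tee_pin: T-handled drop pin, 0.09 kg, upright in one of the two holes (60 mm apart) of a fixed wooden block 115 by 50 by 52 mm high; the other holds a round-knobbed pin, not wanted. Origin: underside of its collar (22 mm wide, 4 mm thick) that rests on the block; z up. Shank below 12 mm thick, 45 mm long, tip tapered
- tee_bar (a point): centre of the pin's T-bar, where it is gripped across x: 60 mm along y, 16 mm wide in x, 16 mm high, 32 mm above the collar's underside, on a 13 mm stem; axes of the pin

How it is judged:
By the outcome, as a careful person would: the job done as asked, in the order asked, and still so for the second after the job is handed in, with the robot touching nothing.
It also fails if it takes over 67 s, if anything falls off the work surface, if the arm or the gripper's body presses on something with over 40 N, if the wrist force passes 120 N, or if a joint passes its speed limit or range.

## Robot

A 6-joint arm with a two-finger parallel gripper is mounted at the origin on a cart in front of the work surface, level with it; the furniture and walls round the work are solid. World frame = base frame: x ahead of the robot, y to its left, z up, the work surface at z = 0. Lengths are in m, angles in degrees, forces in N, time in s.
With the tool pointing down it reaches from about 0.3 to 1 m from the base axis. Payload 5.1 kg.
Tool frame: the origin (TCP) lies midway between the tips of the shut fingers; the grasp point (between the pads) lies 19 mm behind it; z points along the fingers, y is the line along which they close (so a half turn about z gives the same grasp; the last joint's range is limited). The gripper opens to 95 mm and grips with 3 to 60 N. Pads are 20 mm wide; open, the fingers measure 119 mm over their backs; the gripper's body (75 mm by 180 mm) begins 59 mm behind the grasp point.
Start: joints at [-81.108, 7.093, 94.555, -0, 78.352, -4.733], TCP at [0.153, -0.632, 0.215] pointing down, gripper open.
Joint ranges: [-149.61, 149.61], [-58.7, 133.49], [1.44, 155.28], [-77.14, 257.14], [18.33, 153.61], [-166.67, 166.67]. Speed limits (degrees/s): [147.25, 147.25, 180, 180, 180, 180].

## Interface

Orientations are given as a 3x3 rotation matrix whose columns are the frame's x, y, z axes.
In Python, from workcell import read_state, read_camera, camera_info, hand_in, boxes_of, place_of gives the robot as it stands. The module is installed in compiled form; this text tells all that it offers.
- The arm moves only by the tool arm_command, never from a script. Its argument "increments" is a list of rows, each an object with "gripper": the opening, from -1 (shut) to 1 (fully open); "translation": the shift along the world's x, y, z scaled (see below), a list of three; "yaw": the turn about the world's z scaled (see below). In form: [{"gripper": gripper, "translation": [dx, dy, dz], "yaw": yaw}, ...]. A call has 1 to 8 rows; each row is the pose to reach, as a shift and turn from the pose commanded when the call began, turning the shorter way round; what a row does not reach only later rows make up. The controller multiplies each number of a shift by 0.1 m and each number of a turn by 180 degrees. A row lasts 1/12 s, in which the tool goes at most 41.7 mm and 7.16 degrees, less where a joint would pass 70% of its speed; a pose out of reach is approached as far as the arm can. A call with a number of a shift or a turn outside -1 to 1 is refused whole. A call with a gripper value outside its range is refused whole. The fingers move at their own pace and stop on an object; "force" is the grip in N (left out, the last holds). Time passes only in rows, so rows that repeat a pose let the fingers close. It gives the time, the measured TCP pose, the force, the opening and the grip force at its end, in the units of the state.
- read_state(): the state, without advancing time (a new reading comes with each control period).
- read_camera(name): name is "scene" or "top" or "wrist"; returns the picture (384x512x3 uint8, red, green, blue); there is no depth.
- camera_info(name): a dict with "fx", "fy", "cx", "cy" (pixels), "rvec" (rotation vector, rad) and "tvec" (3), from world to camera coordinates, as OpenCV has them; the wrist camera has in their place "T_tool_cam" (4x4, takes a point from camera to tool coordinates, whose origin is the TCP and whose axes are the flange's). Camera axes: x right, y down, z forward; pixel columns grow to the right and rows downward; lengths in m; the calibration is good to about 2 mm. A picture is of the moment at which its call begins: read the wrist's pose just before it. camera_info takes no time and is no camera call.
- hand_in(): hands the job in; it is judged then, once.
Trained networks look in the newest picture that a camera, given by its name, has taken for a name from the list of things; names that differ only in an ending like _2 or _b are one class to them, and where a whole thing is asked for, a point or a joint stands for the part that bears it (a point fixed in the world has none). Each returns a list of dicts, best first, with "p" (0 to 1); they miss things now and then, are a little off and sometimes report something else, mostly with a low value. They report only what shows in the picture. A call takes as long as a camera call.
- boxes_of(camera, query): "pixel" ([row, column] in pixels, amid what is visible of it).
- place_of(camera, query): "pixel" ([row, column] in pixels: a listed point, or the origin of a listed thing).
The state is a dict: "clock": time; "joint_pos": joint angles; "joint_vel": joint speeds; "effort": joint torques, N m; "tool_pos": TCP position; "tcp_rot": TCP orientation; "force": force on the tool from outside, world axes, zero at the start; "moment": the same for the moment, N m; "width": finger opening in m; "grip_force": force on a finger pad.
Only numpy, scipy, OpenCV 4.12 (cv2) and the standard library are available. Lean on these libraries where they do the work, as an engineer would, in place of code of your own. Each camera call takes 0.05 s, during which the arm holds its last target. There are 200 camera calls.

## Working session

There is one attempt and no reset: what is moved stays moved. The work goes in short steps, Python scripts to look and compute and a tool call to move; the robot and the scene stay as the last step left them, time stands still between calls to the robot, and variables do not carry over. Pictures are saved under pics/ and viewed, at most 12 in all, crops included, and the job is handed in when it is done.

Besides the shell and the picture viewer there is one more tool, called after "Call:" in YAML: its name, and indented under it one key for each argument. arm_command: Moves the arm, as the interface text tells. Its arguments: {"type":"object","properties":{"increments":{"type":"array","items":{"type":"object","properties":{"gripper":{"type":"number"},"translation":{"type":"array","items":{"type":"number","minimum":-1,"maximum":1}},"yaw":{"type":"number","minimum":-1,"maximum":1}}}},"force":{"type":"number"}},"required":["increments"]}

```bash
mkdir -p pics
cat > h.py <<'E'
import numpy as np, cv2
from workcell import *
def cam(name, st=None):
    i=camera_info(name); K=np.array([[i['fx'],0,i['cx']],[0,i['fy'],i['cy']],[0,0,1.]])
    if 'rvec' in i:
        R=cv2.Rodrigues(np.array(i['rvec'],float))[0]; t=np.array(i['tvec'],float).ravel()
    else:
        st=st or read_state(); T=np.eye(4); T[:3,:3]=st['tcp_rot']; T[:3,3]=st['tool_pos']
        W=np.linalg.inv(T@np.array(i['T_tool_cam'])); R,t=W[:3,:3],W[:3,3]
    return K,R,t
def ray(c,px):
    K,R,t=c; d=R.T@np.linalg.solve(K,[px[1],px[0],1.]); return -R.T@t,d/np.linalg.norm(d)
def onz(c,px,z):
    o,d=ray(c,px); return o+d*(z-o[2])/d[2]
def tri(obs):
    A=np.zeros((3,3));b=np.zeros(3);L=[ray(c,p) for c,p in obs]
    for o,d in L:
        P=np.eye(3)-np.outer(d,d);A+=P;b+=P@o
    x=np.linalg.solve(A,b); return x,[round(1e3*float(np.linalg.norm(np.cross(x-o,d))),1) for o,d in L]
def proj(c,X):
    K,R,t=c; p=K@(R@np.asarray(X)+t); return [p[1]/p[2],p[0]/p[2]]
def save(n,im): cv2.imwrite('pics/'+n,im[:,:,::-1])
np.set_printoptions(precision=4,suppress=True)
E
python3 - <<'E'
from h import *
a=read_camera('scene');b=read_camera('top');save('s0.png',a);save('t0.png',b)
C={n:cam(n) for n in('scene','top')}
for q in ['torque_driver','driver_grip','case','recess','lid_hinge','lid_edge','lid_hole','case_hole','tee_pin','tee_bar']:
    r={n:place_of(n,q) for n in C}
    for n in C: print(q,n,[(np.round(x['pixel'],1).tolist(),round(x['p'],2)) for x in r[n][:3]])
    if r['scene'] and r['top']: print('   ',*tri([(C[n],r[n][0]['pixel']) for n in C]))
print(read_state()['clock'])
E
```

```text
torque_driver scene [([305.5, 331.3], 0.84)]
torque_driver top [([186.6, 356.1], 0.9)]
    [ 0.63   -0.2446 -0.0034] [4.3, 4.3]
driver_grip scene [([292.8, 325.4], 0.95)]
driver_grip top [([182.6, 349.6], 0.78)]
    [ 0.6351 -0.2215  0.01  ] [1.1, 1.1]
case scene [([190.2, 204.6], 0.91)]
case top [([227.5, 196.0], 0.7)]
    [ 0.5202  0.2229 -0.0011] [1.6, 1.6]
recess scene [([181.8, 204.1], 0.96)]
recess top [([228.8, 195.9], 0.83), ([230.7, 150.7], 0.56), ([183.4, 347.5], 0.45)]
    [0.5166 0.2167 0.0351] [4.5, 4.5]
lid_hinge scene [([161.1, 188.7], 0.97)]
lid_hinge top [([230.7, 169.3], 0.76), ([226.8, 196.0], 0.59)]
    [0.5049 0.2866 0.065 ] [1.7, 1.7]
lid_edge scene [([115.6, 181.2], 0.7)]
lid_edge top [([233.6, 153.0], 0.94)]
    [0.496  0.2943 0.207 ] [5.9, 5.9]
lid_hole scene [([112.2, 177.0], 0.95)]
lid_hole top [([229.3, 151.5], 0.61)]
    [0.4967 0.2979 0.2161] [3.4, 3.4]
case_hole scene [([186.2, 219.3], 0.69)]
case_hole top [([215.5, 224.2], 0.61)]
    [0.5403 0.1353 0.0735] [3.5, 3.5]
tee_pin scene [([215.3, 294.5], 0.66), ([305.4, 332.2], 0.17)]
tee_pin top [([218.5, 220.4], 0.59), ([171.7, 281.1], 0.53)]
    [ 0.6308  0.0992 -0.0276] [102.2, 102.2]
tee_bar scene []
tee_bar top [([171.0, 281.4], 0.69), ([217.1, 223.3], 0.62)]
1.1
```

View pics/s0.png

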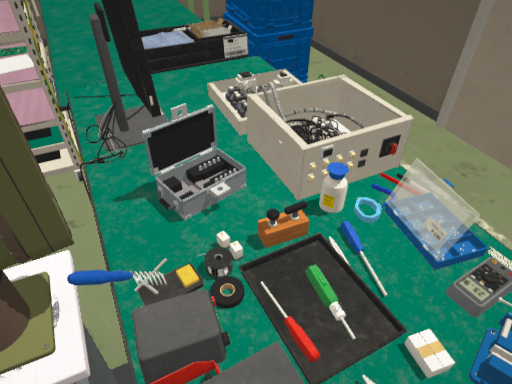

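View pics/t0.png

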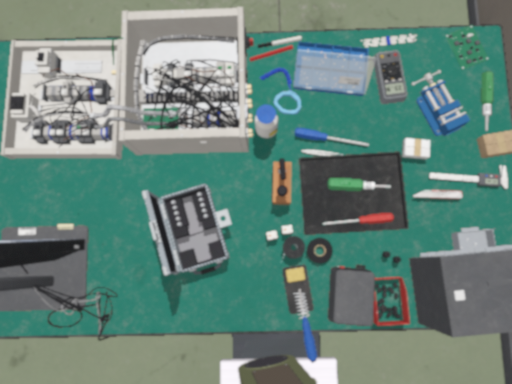

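The scene view shows the green torque driver in the tray: handle at (285,318), blade at (335,352). The orange block at (228,283) has the T-bar at about (208,297). The open case is at (185,200) with its lid leaning back. The top view agrees: driver at (184,350), T-bar at (171,282), case at (228,195) with its handle end towards the robot.

Run:
```python
from h import *
s=read_state();print(s['tool_pos'],s['tcp_rot'],s['width'],s['force']);print(np.array(camera_info('wrist')['T_tool_cam']))
c=cam('top'); 
for p in [(184,332),(184,362),(187,392),(161,282),(183,282),(205,282),(250,420),(330,420),(213,223)]: print(p,onz(c,p,0.03))
```

```text
[ 0.1531 -0.6317  0.2146] [[ 0.9719  0.2355 -0.    ]
 [ 0.2355 -0.9719  0.0001]
 [-0.     -0.0001 -1.    ]] 0.09522544787274528 [ 0.278  -0.514  -0.1035]
[[ 0.0009 -0.9576 -0.2881  0.082 ]
 [ 1.      0.0007  0.0007  0.0001]
 [-0.0005 -0.2881  0.9576 -0.1706]
 [ 0.      0.      0.      1.    ]]
(184, 332) [ 0.6301 -0.1686  0.03  ]
(184, 362) [ 0.6279 -0.2533  0.03  ]
(187, 392) [ 0.6171 -0.3372  0.03  ]
(161, 282) [ 0.7006 -0.029   0.03  ]
(183, 282) [ 0.6367 -0.0271  0.03  ]
(205, 282) [ 0.5738 -0.0252  0.03  ]
(250, 420) [ 0.439  -0.4023  0.03  ]
(330, 420) [ 0.2258 -0.386   0.03  ]
(213, 223) [0.5553 0.1419 0.03  ]
```

Call:
arm_command:
  increments:
    - {"gripper": 1,"translation": [0.3,0.3,1],"yaw": 0}
    - {"gripper": 1,"translation": [0.6,0.6,1],"yaw": 0}
    - {"gripper": 1,"translation": [1,1,1],"yaw": 0}
    - {"gripper": 1,"translation": [1,1,1],"yaw": 0}
    - {"gripper": 1,"translation": [1,1,1],"yaw": 0}

```text
clock: 1.52
tool_pos: [0.2559, -0.5299, 0.3182]
tcp_rot: [[0.971, 0.238, 0.003], [0.238, -0.971, -0.004], [0.002, 0.004, -1.0]]
force: [0.8, -0.6, 0.2]
width: 0.0953
grip_force: 0.0
```

Call:
arm_command:
  increments:
    - {"gripper": 1,"translation": [1,1,0],"yaw": 0.14}
    - {"gripper": 1,"translation": [1,1,0],"yaw": 0.14}
    - {"gripper": 1,"translation": [1,1,0],"yaw": 0.14}
    - {"gripper": 1,"translation": [1,1,0],"yaw": 0.14}

```text
clock: 1.85
tool_pos: [0.3555, -0.4287, 0.3146]
tcp_rot: [[0.774, 0.633, 0.001], [0.633, -0.774, 0.001], [0.001, -0.0, -1.0]]
force: [-0.9, -0.6, 0.5]
width: 0.0952
grip_force: 0.0
```

Call:
arm_command:
  increments:
    - {"gripper": 1,"translation": [1,1,0],"yaw": 0.14}
    - {"gripper": 1,"translation": [1,1,0],"yaw": 0.14}
    - {"gripper": 1,"translation": [1,1,0],"yaw": 0.14}
    - {"gripper": 1,"translation": [1,1,0],"yaw": 0.14}

```text
clock: 2.18
tool_pos: [0.4555, -0.3286, 0.3143]
tcp_rot: [[0.43, 0.903, 0.001], [0.903, -0.43, 0.001], [0.001, 0.0, -1.0]]
force: [0.4, 0.0, 0.6]
width: 0.095
grip_force: 0.0
```

Call:
arm_command:
  increments:
    - {"gripper": 1,"translation": [1,1,-1],"yaw": 0.12}
    - {"gripper": 1,"translation": [1,1,-1],"yaw": 0.12}
    - {"gripper": 1,"translation": [1,1,-1],"yaw": 0.12}
    - {"gripper": 1,"translation": [1,1,-1],"yaw": 0.12}
    - {"gripper": 1,"translation": [1,1,-1],"yaw": 0.12}

```text
clock: 2.6
tool_pos: [0.5531, -0.2273, 0.2085]
tcp_rot: [[0.072, 0.997, -0.007], [0.997, -0.072, 0.005], [0.005, -0.007, -1.0]]
force: [-1.6, 0.0, -0.6]
width: 0.0949
grip_force: 0.0
```

Call:
arm_command:
  increments:
    - {"gripper": 1,"translation": [0.75,0.1,0],"yaw": 0}
    - {"gripper": 1,"translation": [0.75,0.1,0],"yaw": 0}
    - {"gripper": 1,"translation": [0.75,0.1,0],"yaw": 0}

```text
clock: 2.85
tool_pos: [0.6315, -0.221, 0.2129]
tcp_rot: [[0.074, 0.997, -0.0], [0.997, -0.074, 0.001], [0.001, -0.0, -1.0]]
force: [-1.2, 0.0, -0.3]
width: 0.0956
grip_force: 0.0
```

```bash
cat > look.py <<'E'
from h import *
import sys
n=sys.argv[1]; s=read_state(); im=read_camera('wrist'); save(n,im); c=cam('wrist',s)
print(s['clock'],s['tool_pos'],np.degrees(np.arctan2(s['tcp_rot'][1][0],s['tcp_rot'][0][0])))
for a in sys.argv[2:]:
    q,z=a.split('='); z=float(z)
    for x in place_of('wrist',q)[:2]:
        print(q,np.round(x['pixel'],1),round(x['p'],2),onz(c,x['pixel'],z))
E
python3 look.py w1.png torque_driver=0.005 driver_grip=0.021; python3 -c "
from h import *
save('s1.png',read_camera('scene'))"
```

```text
2.85 [ 0.6315 -0.221   0.2129] 85.73842759983944
torque_driver [188.4 257.3] 0.55 [ 0.631  -0.2436  0.005 ]
driver_grip [171.5 257.2] 0.67 [ 0.6329 -0.2149  0.021 ]
```

```bash
python3 -c "
import cv2,numpy as np
cv2.imwrite('pics/m1.png',np.vstack([cv2.resize(cv2.imread('pics/w1.png'),(400,300)),cv2.resize(cv2.imread('pics/s1.png'),(400,300))]))"
```

```text
(no output)
```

View pics/m1.png

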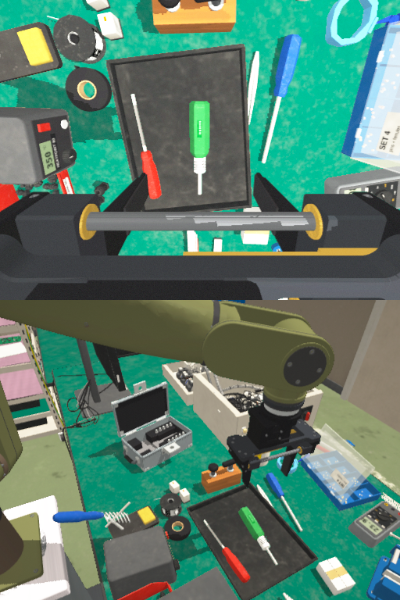

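The wrist view shows the driver upright between the finger lines: handle centre at about (128,200) and blade tip at (192,200) in the half-size picture. The lower picture shows that the gripper body's long side runs along the closing direction, which matters near the lid. I'll take second views of the pins and the case before grasping.

Call:
arm_command:
  increments:
    - {"gripper": 1,"translation": [0,0.8,0.4],"yaw": 0}
    - {"gripper": 1,"translation": [0,0.8,0.4],"yaw": 0}
    - {"gripper": 1,"translation": [0,0.8,0.4],"yaw": 0}
    - {"gripper": 1,"translation": [0,0.8,0.4],"yaw": 0}

```text
clock: 3.38
tool_pos: [0.6283, -0.1409, 0.2581]
tcp_rot: [[0.074, 0.997, 0.005], [0.997, -0.074, -0.002], [-0.001, 0.005, -1.0]]
force: [0.4, -1.2, 0.3]
width: 0.0951
grip_force: 0.0
```

```bash
python3 look.py w2.png torque_driver=0.005 driver_grip=0.021 tee_pin=0.052 tee_bar=0.084
```

```text
3.3833 [ 0.6283 -0.1409  0.2581] 85.73025576462258
torque_driver [228.4 262.3] 0.68 [ 0.6317 -0.2492  0.005 ]
driver_grip [214.8 258.9] 0.71 [ 0.6278 -0.2173  0.021 ]
tee_pin [ 91.5 279.3] 0.65 [ 0.6678 -0.0325  0.052 ]
tee_bar [ 82.7 279.2] 0.87 [ 0.6653 -0.0248  0.084 ]
```

Call:
arm_command:
  increments:
    - {"gripper": 1,"translation": [-0.2,1,0.6],"yaw": 0.2}
    - {"gripper": 1,"translation": [-0.2,1,0.6],"yaw": 0.2}
    - {"gripper": 1,"translation": [-0.2,1,0.6],"yaw": 0.2}
    - {"gripper": 1,"translation": [-0.2,1,0.6],"yaw": 0.2}
    - {"gripper": 1,"translation": [-0.2,1,0.6],"yaw": 0.2}

```text
clock: 4.05
tool_pos: [0.6084, -0.0412, 0.3161]
tcp_rot: [[-0.528, 0.849, 0.002], [0.849, 0.528, -0.001], [-0.002, 0.002, -1.0]]
force: [-0.0, -0.5, -0.9]
width: 0.0952
grip_force: 0.0
```

```bash
python3 look.py w3.png tee_pin=0.052 tee_bar=0.084
```

```text
4.05 [ 0.6084 -0.0412  0.3161] 121.85434449748334
tee_pin [176.7 293.8] 0.69 [ 0.6716 -0.0237  0.052 ]
tee_bar [180.3 294.3] 0.72 [ 0.6677 -0.0242  0.084 ]
```

Call:
arm_command:
  increments:
    - {"gripper": 1,"translation": [-0.5,1,0],"yaw": 0.22}
    - {"gripper": 1,"translation": [-0.5,1,0],"yaw": 0.22}
    - {"gripper": 1,"translation": [-0.5,1,0],"yaw": 0.22}
    - {"gripper": 1,"translation": [-0.5,1,0],"yaw": 0.22}
    - {"gripper": 1,"translation": [-0.5,1,0],"yaw": 0.22}
    - {"gripper": 1,"translation": [-0.5,1,0],"yaw": 0.22}

```text
clock: 4.7
tool_pos: [0.5577, 0.0581, 0.3137]
tcp_rot: [[-0.946, 0.323, -0.001], [0.323, 0.946, -0.0], [0.001, -0.001, -1.0]]
force: [-0.6, -0.6, -0.6]
width: 0.0949
grip_force: 0.0
```

Call:
arm_command:
  increments:
    - {"gripper": 1,"translation": [-0.5,0.9,0],"yaw": 0.17}
    - {"gripper": 1,"translation": [-0.5,0.9,0],"yaw": 0.17}
    - {"gripper": 1,"translation": [-0.5,0.9,0],"yaw": 0.17}
    - {"gripper": 1,"translation": [-0.5,0.9,0],"yaw": 0.17}
    - {"gripper": 1,"translation": [-0.5,0.9,0],"yaw": 0.17}
    - {"gripper": 1,"translation": [-0.5,0.9,0],"yaw": 0.17}

```text
clock: 5.2
tool_pos: [0.5079, 0.148, 0.3138]
tcp_rot: [[-0.98, -0.199, -0.001], [-0.199, 0.98, -0.0], [0.001, -0.0, -1.0]]
force: [0.6, -0.9, -0.0]
width: 0.0953
grip_force: 0.0
```

```bash
python3 look.py w4.png case=0 recess=0.024 lid_hinge=0.07 lid_edge=0.2 lid_hole=0.22 case_hole=0.064 tee_bar=0.084 tee_pin=0.052
```

```text
5.2 [0.5079 0.148  0.3138] -168.5206691698743
case [175.3 295. ] 0.82 [0.5193 0.2229 0.    ]
recess [178.2 297.7] 0.55 [0.519  0.2244 0.024 ]
recess [184.3 248.5] 0.51 [0.5475 0.1406 0.024 ]
lid_hinge [179.8 339.5] 0.83 [0.4991 0.2815 0.07  ]
lid_edge [206.6 389.5] 0.63 [0.4958 0.2992 0.2   ]
lid_edge [177.4 293.4] 0.5 [0.4846 0.1842 0.2   ]
lid_hole [211.8 395.4] 0.72 [0.4954 0.2956 0.22  ]
case_hole [181.4 246.2] 0.75 [0.5332 0.1352 0.064 ]
tee_bar [243.  136.5] 0.98 [ 0.6687 -0.0244  0.084 ]
tee_pin [234.  146.9] 0.94 [ 0.6664 -0.02    0.052 ]
```

```bash
python3 -c "
import cv2,numpy as np
a=cv2.imread('pics/w4.png')
cv2.imwrite('pics/m2.png',cv2.resize(a[60:360,90:490],(800,600),interpolation=cv2.INTER_CUBIC))"
```

```text
(no output)
```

View pics/m2.png

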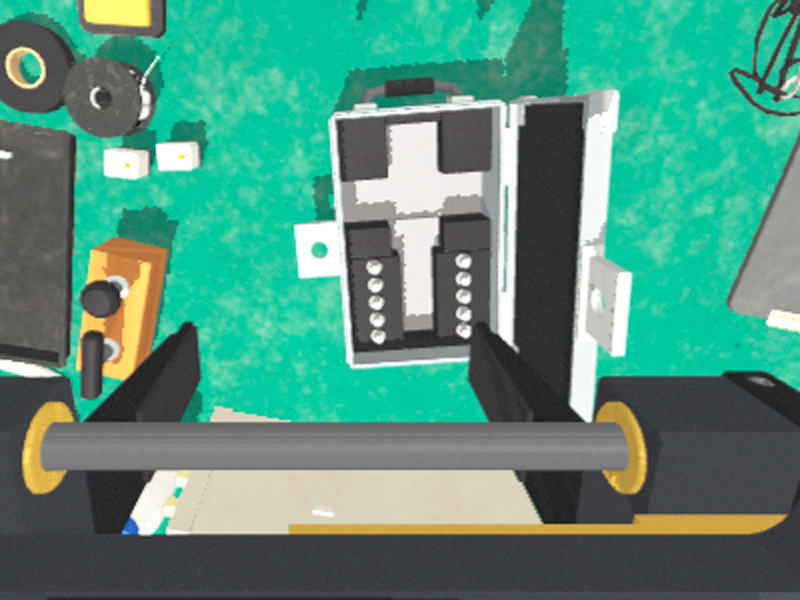

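The enlarged wrist view shows the case rim corners at (333,115), (498,103) and (350,366), its eye hole at (319,249), and the lid's eye hole at (598,300). The T-bar runs from (92,335) to (91,395), with the round knob at (100,298).

```bash
cat > m.py <<'E'
from h import *
from scipy.optimize import least_squares
i=camera_info('wrist');K=np.array([[i['fx'],0,i['cx']],[0,i['fy'],i['cy']],[0,0,1.]])
T=np.eye(4);T[:3,:3]=[[-0.98,-0.199,-0.001],[-0.199,0.98,0],[0.001,0,-1]];T[:3,3]=[0.5079,0.148,0.3138]
W=np.linalg.inv(T@np.array(i['T_tool_cam']));c=(K,W[:3,:3],W[:3,3])
px=lambda u,v:[60+v/2-.25,90+u/2-.25]
L=[((-65,105,70),(333,115)),((65,105,70),(498,103)),((-65,-105,70),(350,366)),((-85,0,64),(319,249))]
def cw(p,P):
    a=p[2];return np.array([p[0]+P[0]*np.cos(a)-P[1]*np.sin(a),p[1]+P[0]*np.sin(a)+P[1]*np.cos(a),P[2]])
def f(p):
    r=[]
    for P,uv in L: r+=list(np.array(proj(c,cw(p,np.array(P)/1e3)))-px(*uv))
    th=p[3]; along,out=.152,.010
    r+=list(np.array(proj(c,cw(p,np.array([.067-along*np.cos(th)+out*np.sin(th),0,.07+along*np.sin(th)+out*np.cos(th)]))))-px(598,300))
    return r
s=least_squares(f,[.52,.22,np.radians(103),1.6]);p=s.x
print('case',p[:2],np.degrees(p[2]),'lid',p[3],'res',np.round(s.fun,1))
print('hole',cw(p,np.array([-.085,0,.064])),'grip',cw(p,np.array([0,.032,.04])))
for uv in [(92,335),(91,395),(92,365)]: print('bar',onz(c,px(*uv),.092 if uv[1]!=365 else .092))
# driver from w1
T[:3,:3]=[[.074,.997,0],[.997,-.074,0],[0,0,-1]];T[:3,3]=[.6315,-.221,.2129]
W=np.linalg.inv(T@np.array(i['T_tool_cam']));c1=(K,W[:3,:3],W[:3,3])
T2=T.copy();T2[:3,3]=[.6283,-.1409,.2581];W=np.linalg.inv(T2@np.array(i['T_tool_cam']));c2=(K,W[:3,:3],W[:3,3])
print('grip tri',tri([(c1,[171.5,257.2]),(c2,[214.8,258.9])]))
for n,c_ in(('w1',c1),('w2',c2)):
    im=cv2.cvtColor(cv2.imread(f'pics/{n}.png'),cv2.COLOR_BGR2HSV)
    m=cv2.inRange(im,(50,120,60),(70,255,255));n_,lab,st,ce=cv2.connectedComponentsWithStats(m)
    for k in np.argsort(-st[1:,4])[:3]+1:
        y,x=np.nonzero(lab==k);Q=np.array([onz(c_,q,.021)[:2] for q in zip(y,x)]);mu=Q.mean(0);w,v=np.linalg.eigh(np.cov((Q-mu).T));d=v[:,1];t=(Q-mu)@d;tt=(Q-mu)@v[:,0]
        print(n,st[k,4],mu,d,t.min(),t.max(),np.ptp(tt))
E
python3 m.py
```

```text
case [0.5144 0.2207] 106.35931488937763 lid 1.5184600840413967 res [-0.  -1.8 -1.7  2.6  0.6  0.3  0.5 -1.3  0.8  0.1]
hole [0.5383 0.1392 0.064 ] grip [0.4837 0.2117 0.04  ]
bar [ 0.6362 -0.0244  0.092 ]
bar [ 0.6908 -0.0214  0.092 ]
bar [ 0.6629 -0.0225  0.092 ]
grip tri (array([ 0.6296, -0.213 ,  0.0316]), [3.1, 3.1])
w1 1728 [ 0.6298 -0.2051] [0.0721 0.9974] -0.05318308331712528 0.04758876106400004 0.03571279429170661
w2 1199 [ 0.6287 -0.2046] [0.0679 0.9977] -0.05444575909566771 0.04956920869068941 0.03561942758091741
```

The lid is at only about 1.52 rad, and the gripper body reaches 90 mm to each side. So I'll first push the lid fully open with shut fingers, before bringing the driver.

Call:
arm_command:
  increments:
    - {"gripper": -1,"translation": [-0.26,0.97,0],"yaw": 0.02}
    - {"gripper": -1,"translation": [-0.26,0.97,0],"yaw": 0.02}
    - {"gripper": -1,"translation": [-0.26,0.97,0],"yaw": 0.02}
    - {"gripper": -1,"translation": [-0.26,0.97,0],"yaw": 0.02}
    - {"gripper": -1,"translation": [-0.26,0.97,0],"yaw": 0.02}
    - {"gripper": -1,"translation": [-0.26,0.97,0],"yaw": 0.02}

```text
clock: 6.15
tool_pos: [0.4823, 0.2448, 0.3146]
tcp_rot: [[-0.965, -0.262, 0.0], [-0.262, 0.965, -0.001], [0.0, -0.001, -1.0]]
force: [0.5, -0.4, -0.2]
width: 0.0603
grip_force: 0.0
```

Call:
arm_command:
  increments:
    - {"gripper": -1,"translation": [0,0,-1],"yaw": 0}
    - {"gripper": -1,"translation": [0,0,-1],"yaw": 0}
    - {"gripper": -1,"translation": [0,0,-1],"yaw": 0}
    - {"gripper": -1,"translation": [0,0,-1],"yaw": 0}

```text
clock: 6.48
tool_pos: [0.4794, 0.2428, 0.2085]
tcp_rot: [[-0.965, -0.261, -0.01], [-0.261, 0.965, -0.004], [0.01, -0.001, -1.0]]
force: [-0.2, 0.3, 0.1]
width: 0.0339
grip_force: 0.0
```

Call:
arm_command:
  increments:
    - {"gripper": -1,"translation": [0,0,-0.28],"yaw": 0}
    - {"gripper": -1,"translation": [0,0,-0.28],"yaw": 0}
    - {"gripper": -1,"translation": [-0.03,0.1,-0.28],"yaw": 0}
    - {"gripper": -1,"translation": [-0.05,0.2,-0.28],"yaw": 0}
    - {"gripper": -1,"translation": [-0.08,0.3,-0.28],"yaw": 0}
    - {"gripper": -1,"translation": [-0.1,0.4,-0.28],"yaw": 0}

```text
clock: 6.98
tool_pos: [0.4725, 0.2864, 0.1886]
tcp_rot: [[-0.965, -0.263, 0.002], [-0.263, 0.965, 0.0], [-0.002, -0.0, -1.0]]
force: [0.6, -1.7, -1.4]
width: 0.0009
grip_force: 1.0
```

Call:
arm_command:
  increments:
    - {"gripper": -1,"translation": [-0.03,0.1,0],"yaw": 0}
    - {"gripper": -1,"translation": [-0.03,0.1,0],"yaw": 0}
    - {"gripper": -1,"translation": [-0.05,0.2,0],"yaw": 0}
    - {"gripper": -1,"translation": [-0.05,0.2,0],"yaw": 0}

```text
clock: 7.32
tool_pos: [0.4667, 0.3068, 0.1868]
tcp_rot: [[-0.965, -0.264, -0.0], [-0.264, 0.965, 0.001], [-0.0, 0.001, -1.0]]
force: [1.1, -0.8, 0.3]
width: 0.0003
grip_force: 0.0
```

```bash
python3 -c "
from h import *
save('s2.png',cv2.resize(read_camera('scene')[60:230,110:290],None,fx=4,fy=3.5))"
```

```text
(no output)
```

View pics/s2.png

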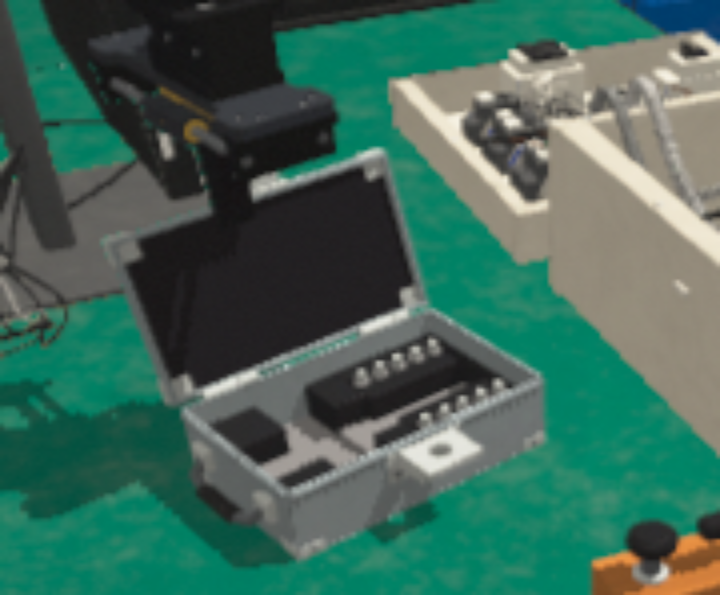

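The picture shows the lid leaning back with the fingers at its inner face. I'll keep pushing in small steps.

Call:
arm_command:
  increments:
    - {"gripper": -1,"translation": [-0.01,0.05,0],"yaw": 0}
    - {"gripper": -1,"translation": [-0.02,0.08,0],"yaw": 0}
    - {"gripper": -1,"translation": [-0.02,0.08,0],"yaw": 0}

```text
clock: 7.62
tool_pos: [0.4664, 0.3085, 0.1867]
tcp_rot: [[-0.965, -0.263, 0.002], [-0.263, 0.965, -0.012], [0.001, -0.012, -1.0]]
force: [3.3, -16.9, 3.8]
width: 0.0007
grip_force: 8.6
```

Call:
arm_command:
  increments:
    - {"gripper": -1,"translation": [-0.01,0.04,0],"yaw": 0}
    - {"gripper": -1,"translation": [-0.02,0.06,0],"yaw": 0}
    - {"gripper": -1,"translation": [-0.02,0.06,0],"yaw": 0}

```text
clock: 7.87
tool_pos: [0.4663, 0.3088, 0.1867]
tcp_rot: [[-0.965, -0.262, 0.005], [-0.262, 0.965, -0.025], [0.002, -0.025, -1.0]]
force: [8.9, -34.8, 5.2]
width: 0.0005
grip_force: 17.6
```

The force rises to 35 N with no motion, so the lid is at its stop. I'll back off, rise and remeasure the case.

Call:
arm_command:
  increments:
    - {"gripper": -1,"translation": [0.1,-0.4,0],"yaw": 0}
    - {"gripper": 1,"translation": [0.2,-0.6,0.5],"yaw": 0}
    - {"gripper": 1,"translation": [0.4,-0.97,1],"yaw": 0}
    - {"gripper": 1,"translation": [0.4,-0.97,1],"yaw": 0}
    - {"gripper": 1,"translation": [0.4,-0.97,1],"yaw": 0}
    - {"gripper": 1,"translation": [0.4,-0.97,1],"yaw": 0}

```text
clock: 8.37
tool_pos: [0.5046, 0.2219, 0.2896]
tcp_rot: [[-0.966, -0.26, 0.005], [-0.26, 0.966, 0.002], [-0.005, 0.001, -1.0]]
force: [-0.6, 0.1, 0.0]
width: 0.028
grip_force: 0.0
```

```bash
sleep 0; python3 look.py w5.png recess=0.024 case=0 case_hole=0.064 lid_hinge=0.07 lid_hole=0.21; python3 -c "
import cv2
a=cv2.imread('pics/w5.png')
cv2.imwrite('pics/m3.png',cv2.resize(a[0:300,100:500],(800,600),interpolation=cv2.INTER_CUBIC))"
```

```text
8.3667 [0.5046 0.2219 0.2896] -164.91366673381145
recess [171.7 255.7] 0.93 [0.5158 0.223  0.024 ]
recess [205.3 360.3] 0.29 [0.5259 0.4144 0.024 ]
case [169.1 254.3] 0.62 [0.5169 0.2206 0.    ]
case_hole [177.3 198.5] 0.9 [0.5389 0.1386 0.064 ]
lid_hinge [176.6 301.4] 0.56 [0.4956 0.289  0.07  ]
lid_hinge [170.5 254.6] 0.46 [0.505  0.2185 0.07  ]
lid_hole [208.4 375.4] 0.93 [0.4822 0.3388 0.21  ]
```

View pics/m3.png

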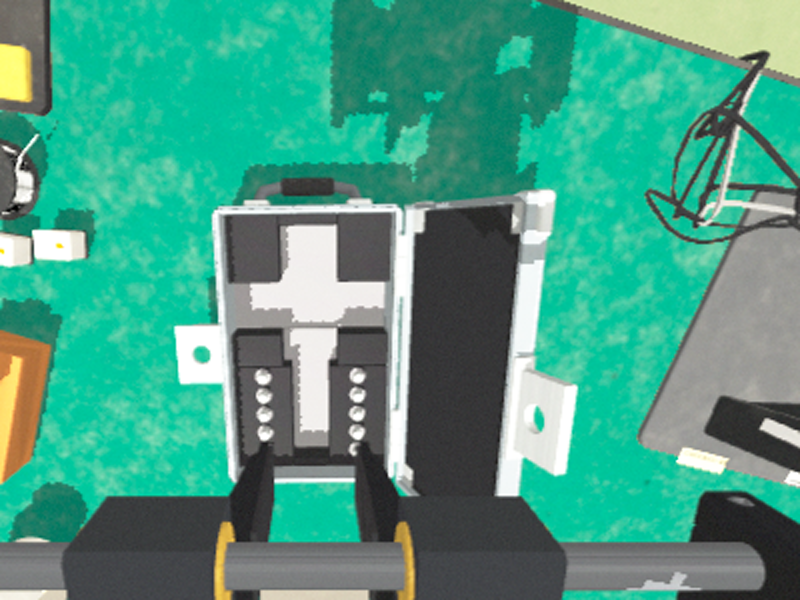

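The view shows the lid folded well back. The case rim corners are at (215,208), (401,205) and (230,480), the eye hole at (201,354), and the recess block corners at (280,282), (338,282), (285,330) and (338,328). I'll refit the case pose.

```bash
cat > m2.py <<'E'
from h import *
from scipy.optimize import least_squares
i=camera_info('wrist');K=np.array([[i['fx'],0,i['cx']],[0,i['fy'],i['cy']],[0,0,1.]])
def wc(R,t):
    T=np.eye(4);T[:3,:3]=R;T[:3,3]=t;W=np.linalg.inv(T@np.array(i['T_tool_cam']));return K,W[:3,:3],W[:3,3]
c5=wc([[-0.966,-0.26,0.005],[-0.26,0.966,0.002],[-0.005,0.001,-1]],[0.5046,0.2219,0.2896])
c4=wc([[-0.98,-0.199,-0.001],[-0.199,0.98,0],[0.001,0,-1]],[0.5079,0.148,0.3138])
p4=lambda u,v:[60+v/2-.25,90+u/2-.25]; p5=lambda u,v:[v/2-.25,100+u/2-.25]
L=[(c4,p4(*q),P) for P,q in [((-65,105,70),(333,115)),((65,105,70),(498,103)),((-65,-105,70),(350,366)),((-85,0,64),(319,249))]]
L+=[(c5,p5(*q),P) for P,q in [((-65,105,70),(215,208)),((65,105,70),(401,205)),((-65,-105,70),(230,480)),((-85,0,64),(201,354)),((-22,52,48),(280,282)),((22,52,48),(338,282)),((-22,12,48),(285,330)),((22,12,48),(338,328))]]
def cw(p,P):
    a=p[2];return np.array([p[0]+P[0]*np.cos(a)-P[1]*np.sin(a),p[1]+P[0]*np.sin(a)+P[1]*np.cos(a),P[2]])
def f(p,L): return np.concatenate([np.array(proj(c,cw(p,np.array(P)/1e3)))-q for c,q,P in L])
for n,l in (('4',L[:4]),('5',L[4:]),('all',L)):
    s=least_squares(f,[.52,.22,1.83],args=(l,),loss='soft_l1');p=s.x
    print(n,p[:2],np.degrees(p[2]),'hole',cw(p,np.array([-.085,0,.064])),'grip',cw(p,np.array([0,.032,.04])))
    print(np.round(f(p,l).reshape(-1,2),1).tolist())
E
python3 m2.py
```

```text
4 [0.515  0.2217] 105.64133052869344 hole [0.5379 0.1398 0.064 ] grip [0.4841 0.2131 0.04  ]
[[-0.1, -0.4], [-0.6, 4.0], [0.6, -0.0], [0.4, -0.9]]
5 [0.5138 0.2213] 105.82579754702707 hole [0.5369 0.1395 0.064 ] grip [0.483  0.2126 0.04  ]
[[-0.3, -0.1], [0.0, 0.3], [0.3, 1.1], [-0.5, -0.8], [-0.5, 0.4], [-0.9, 0.1], [1.3, -1.3], [2.0, 0.1]]
all [0.5141 0.2214] 105.81458197512504 hole [0.5373 0.1396 0.064 ] grip [0.4833 0.2127 0.04  ]
[[-0.6, -0.6], [-1.4, 3.8], [0.3, 0.1], [-0.0, -0.9], [-0.0, -0.1], [0.3, 0.3], [0.5, 1.1], [-0.3, -0.8], [-0.3, 0.4], [-0.6, 0.1], [1.5, -1.3], [2.2, 0.1]]
```

Call:
arm_command:
  increments:
    - {"gripper": 1,"translation": [0.3,-1,0],"yaw": -0.13}
    - {"gripper": 1,"translation": [0.3,-1,0],"yaw": -0.13}
    - {"gripper": 1,"translation": [0.3,-1,0],"yaw": -0.13}
    - {"gripper": 1,"translation": [0.3,-1,0],"yaw": -0.13}

```text
clock: 9.0
tool_pos: [0.5335, 0.1194, 0.2854]
tcp_rot: [[-0.989, 0.15, -0.002], [0.15, 0.989, -0.002], [0.001, -0.002, -1.0]]
force: [-0.4, 0.5, -0.1]
width: 0.0796
grip_force: 0.0
```

Call:
arm_command:
  increments:
    - {"gripper": 1,"translation": [0.3,-1,0],"yaw": -0.13}
    - {"gripper": 1,"translation": [0.3,-1,0],"yaw": -0.13}
    - {"gripper": 1,"translation": [0.3,-1,0],"yaw": -0.13}
    - {"gripper": 1,"translation": [0.3,-1,0],"yaw": -0.13}

```text
clock: 9.33
tool_pos: [0.5635, 0.0192, 0.2853]
tcp_rot: [[-0.848, 0.53, -0.002], [0.53, 0.848, -0.001], [0.001, -0.002, -1.0]]
force: [-0.6, 0.6, 1.1]
width: 0.095
grip_force: 0.0
```

Call:
arm_command:
  increments:
    - {"gripper": 1,"translation": [0.3,-1,0],"yaw": -0.13}
    - {"gripper": 1,"translation": [0.3,-1,0],"yaw": -0.13}
    - {"gripper": 1,"translation": [0.3,-1,0],"yaw": -0.13}
    - {"gripper": 1,"translation": [0.3,-1,0],"yaw": -0.13}

```text
clock: 9.67
tool_pos: [0.5935, -0.0809, 0.285]
tcp_rot: [[-0.567, 0.823, -0.002], [0.823, 0.567, -0.001], [0.001, -0.002, -1.0]]
force: [-0.8, 0.7, -0.4]
width: 0.0947
grip_force: 0.0
```

Call:
arm_command:
  increments:
    - {"gripper": 1,"translation": [0.3,-1,-1],"yaw": -0.13}
    - {"gripper": 1,"translation": [0.3,-1,-1],"yaw": -0.13}
    - {"gripper": 1,"translation": [0.3,-1,-1],"yaw": -0.13}
    - {"gripper": 1,"translation": [0.3,-1,-1],"yaw": -0.13}
    - {"gripper": 1,"translation": [0.3,-1,-1],"yaw": -0.13}

```text
clock: 10.08
tool_pos: [0.6205, -0.1788, 0.1798]
tcp_rot: [[-0.199, 0.98, -0.01], [0.98, 0.199, 0.003], [0.005, -0.009, -1.0]]
force: [-0.7, 0.3, -0.1]
width: 0.0948
grip_force: 0.0
```

```bash
cat > drv.py <<'E'
from h import *
s=read_state();c=cam('wrist',s);im=cv2.cvtColor(read_camera('wrist'),cv2.COLOR_RGB2HSV)
print(s['clock'],s['tool_pos'],np.degrees(np.arctan2(s['tcp_rot'][1][0],s['tcp_rot'][0][0])))
m=cv2.inRange(im,(50,120,60),(70,255,255));n_,lab,st,ce=cv2.connectedComponentsWithStats(m)
for k in np.argsort(-st[1:,4])[:1]+1:
    y,x=np.nonzero(lab==k);Q=np.array([onz(c,q,.024)[:2] for q in zip(y,x)]);mu=Q.mean(0);w,v=np.linalg.eigh(np.cov((Q-mu).T));d=v[:,1];t=(Q-mu)@d;print(st[k,4],mu,d,t.min(),t.max(),np.ptp((Q-mu)@v[:,0]))
E
python3 drv.py
```

```text
10.0833 [ 0.6205 -0.1788  0.1798] 101.4598910324893
1890 [ 0.63   -0.2038] [0.0756 0.9971] -0.05476097189794694 0.048954061235402045 0.035783692531524705
```

Call:
arm_command:
  increments:
    - {"gripper": 0.3,"translation": [0.06,-0.31,-0.4],"yaw": -0.086}
    - {"gripper": 0.3,"translation": [0.06,-0.31,-0.8],"yaw": -0.086}
    - {"gripper": 0.3,"translation": [0.06,-0.31,-1],"yaw": -0.086}
    - {"gripper": 0.3,"translation": [0.06,-0.31,-1],"yaw": -0.086}
    - {"gripper": 0.3,"translation": [0.06,-0.31,-1],"yaw": -0.086}
    - {"gripper": 0.3,"translation": [0.06,-0.31,-1],"yaw": -0.086}

```text
clock: 10.63
tool_pos: [0.6308, -0.2082, 0.0897]
tcp_rot: [[0.065, 0.998, 0.004], [0.998, -0.065, -0.001], [-0.001, 0.004, -1.0]]
force: [-0.2, -0.3, 0.3]
width: 0.0636
grip_force: 0.0
```

```bash
python3 drv.py
```

```text
10.6333 [ 0.6308 -0.2082  0.0897] 86.28497555942896
2980 [ 0.6297 -0.1995] [0.0803 0.9968] -0.05931178826373501 0.04400874125095303 0.03474693851173282
```

Call:
arm_command:
  increments:
    - {"gripper": 0.3,"translation": [-0.02,-0.045,-0.4],"yaw": 0}
    - {"gripper": 0.3,"translation": [-0.02,-0.045,-0.6],"yaw": 0}
    - {"gripper": 0.3,"translation": [-0.02,-0.045,-0.76],"yaw": 0}
    - {"gripper": 0.3,"translation": [-0.02,-0.045,-0.76],"yaw": 0}
    - {"gripper": 0.3,"translation": [-0.02,-0.045,-0.76],"yaw": 0}

```text
clock: 11.1
tool_pos: [0.6281, -0.2132, 0.0125]
tcp_rot: [[0.066, 0.998, 0.002], [0.998, -0.066, -0.001], [-0.001, 0.002, -1.0]]
force: [0.4, -0.3, 0.1]
width: 0.0618
grip_force: 0.0
```

Call:
arm_command:
  force: 30
  increments:
    - {"gripper": -0.6,"translation": [0,0,0],"yaw": 0}
    - {"gripper": -0.6,"translation": [0,0,0],"yaw": 0}
    - {"gripper": -0.6,"translation": [0,0,0],"yaw": 0}
    - {"gripper": -0.6,"translation": [0,0,0],"yaw": 0}
    - {"gripper": -0.6,"translation": [0,0,0],"yaw": 0}
    - {"gripper": -0.6,"translation": [0,0,0],"yaw": 0}

```text
clock: 11.6
tool_pos: [0.6284, -0.2135, 0.012]
tcp_rot: [[0.067, 0.998, 0.003], [0.998, -0.067, -0.001], [-0.001, 0.003, -1.0]]
force: [1.4, 0.5, 3.0]
width: 0.0346
grip_force: 30.0
```

Call:
arm_command:
  increments:
    - {"gripper": -0.6,"translation": [0,0,0.2],"yaw": 0}
    - {"gripper": -0.6,"translation": [0,0,0.5],"yaw": 0}
    - {"gripper": -0.6,"translation": [0,0,1],"yaw": 0}
    - {"gripper": -0.6,"translation": [0,0,1],"yaw": 0}
    - {"gripper": -0.6,"translation": [0,0,1],"yaw": 0}

```text
clock: 12.02
tool_pos: [0.6295, -0.2143, 0.1151]
tcp_rot: [[0.067, 0.998, 0.007], [0.998, -0.067, -0.003], [-0.003, 0.007, -1.0]]
force: [-0.0, -0.3, -1.3]
width: 0.0341
grip_force: 30.0
```

Call:
arm_command:
  increments:
    - {"gripper": -0.6,"translation": [0,0.1,1],"yaw": 0}
    - {"gripper": -0.6,"translation": [-0.1,0.5,1],"yaw": 0.03}
    - {"gripper": -0.6,"translation": [-0.2,1,1],"yaw": 0.1}
    - {"gripper": -0.6,"translation": [-0.2,1,1],"yaw": 0.15}
    - {"gripper": -0.6,"translation": [-0.2,1,1],"yaw": 0.15}
    - {"gripper": -0.6,"translation": [-0.2,1,1],"yaw": 0.15}

```text
clock: 12.52
tool_pos: [0.606, -0.1115, 0.2088]
tcp_rot: [[-0.397, 0.918, -0.003], [0.918, 0.397, 0.0], [0.001, -0.002, -1.0]]
force: [-0.0, 0.1, -2.2]
width: 0.0344
grip_force: 30.0
```

Call:
arm_command:
  increments:
    - {"gripper": -0.6,"translation": [-0.3,1,0],"yaw": 0.15}
    - {"gripper": -0.6,"translation": [-0.3,1,0],"yaw": 0.15}
    - {"gripper": -0.6,"translation": [-0.3,1,0],"yaw": 0.15}
    - {"gripper": -0.6,"translation": [-0.3,1,0],"yaw": 0.15}
    - {"gripper": -0.6,"translation": [-0.3,1,0],"yaw": 0.15}

```text
clock: 12.93
tool_pos: [0.5756, -0.0126, 0.2074]
tcp_rot: [[-0.768, 0.641, -0.005], [0.641, 0.768, 0.0], [0.004, -0.003, -1.0]]
force: [0.4, 0.2, -1.8]
width: 0.034
grip_force: 30.0
```

Call:
arm_command:
  increments:
    - {"gripper": -0.6,"translation": [-0.3,1,0],"yaw": 0.15}
    - {"gripper": -0.6,"translation": [-0.3,1,0],"yaw": 0.15}
    - {"gripper": -0.6,"translation": [-0.3,1,0],"yaw": 0.15}
    - {"gripper": -0.6,"translation": [-0.3,1,0],"yaw": 0.15}
    - {"gripper": -0.6,"translation": [-0.3,1,0],"yaw": 0.15}

```text
clock: 13.35
tool_pos: [0.5464, 0.0867, 0.2085]
tcp_rot: [[-0.974, 0.225, -0.003], [0.225, 0.974, -0.001], [0.003, -0.001, -1.0]]
force: [-0.2, -1.1, -3.0]
width: 0.0346
grip_force: 30.0
```

Call:
arm_command:
  increments:
    - {"gripper": -0.6,"translation": [-0.3,0.5,0],"yaw": 0.15}
    - {"gripper": -0.6,"translation": [-0.6,0.7,0],"yaw": 0.15}
    - {"gripper": -0.6,"translation": [-0.6,0.7,0],"yaw": 0.15}
    - {"gripper": -0.6,"translation": [-0.6,0.7,0],"yaw": 0.15}
    - {"gripper": -0.6,"translation": [-0.6,0.7,0],"yaw": 0.15}
    - {"gripper": -0.6,"translation": [-0.6,0.7,0],"yaw": 0.15}

```text
clock: 13.85
tool_pos: [0.4873, 0.1557, 0.2097]
tcp_rot: [[-0.972, -0.237, -0.001], [-0.237, 0.972, -0.001], [0.001, -0.0, -1.0]]
force: [-0.2, 0.4, -1.8]
width: 0.0344
grip_force: 30.0
```

```bash
python3 look.py w6.png recess=0.024 case_hole=0.064; python3 -c "
import cv2,numpy as np
from h import *
s=read_camera('scene')
a=cv2.imread('pics/w6.png')
cv2.imwrite('pics/m4.png',np.hstack([a,cv2.resize(s[40:240,100:250,::-1],(288,384))]))"; python3 -c "
from h import *
s=read_state();print(s['tool_pos'],np.degrees(np.arctan2(s['tcp_rot'][1][0],s['tcp_rot'][0][0])),s['moment'])"
```

```text
13.85 [0.4873 0.1557 0.2097] -166.29421837919926
recess [206.6 298.1] 0.92 [0.5155 0.2229 0.024 ]
case_hole [217.5 236.2] 0.93 [0.5366 0.1404 0.064 ]
[0.4875 0.156  0.2103] -166.0763171035639 [ 0.1566 -0.1652 -0.0224]
```

View pics/m4.png

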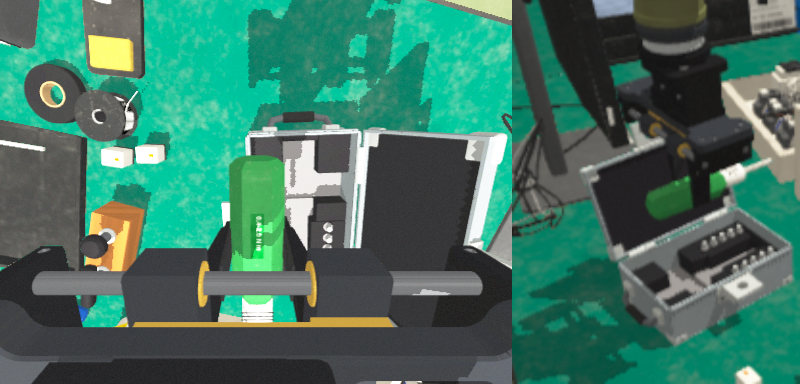

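The wrist view shows the driver held level with its handle end at (157,257), pointing to the case's handle end as required. The scene crop agrees. I'll check its pose in the hand.

Run:
```python
from h import *
s=read_state();c=cam('wrist',s);im=cv2.cvtColor(cv2.imread('pics/w6.png'),cv2.COLOR_BGR2HSV)
m=cv2.inRange(im,(45,120,40),(72,255,255));n_,lab,st,ce=cv2.connectedComponentsWithStats(m)
R=np.array(s['tcp_rot']);t=np.array(s['tool_pos']);k=1+np.argmax(st[1:,4]);y,x=np.nonzero(lab==k);print(st[k])
for r in range(y.min(),min(y.min()+90,250),12):
    xs=x[y==r]; 
    if len(xs)==0: continue
    print(r,*[ (1e3*(R.T@(onz(c,(r,u),t[2]+.009)-t)))[:2].round(1) for u in (xs.min(),xs.max())])
```

```text
[ 229  155   56  116 5852]
155 [57.7 -3.1] [57.7 -0.7]
167 [ 50.3 -16.7] [50.3 16. ]
179 [ 42.7 -16.9] [42.7 16.2]
191 [ 34.9 -17.2] [34.9 16.5]
203 [ 26.8 -16.8] [26.9 16.7]
215 [ 18.6 -17. ] [18.6 16.9]
227 [ 10.1 -17.9] [10.1 17.9]
239 [  1.4 -17.4] [ 1.4 16.8]
```

Call:
arm_command:
  increments:
    - {"gripper": -0.6,"translation": [-0.037,0.3,0],"yaw": 0.01}
    - {"gripper": -0.6,"translation": [-0.037,0.548,0],"yaw": 0.01}
    - {"gripper": -0.6,"translation": [-0.037,0.548,-0.3],"yaw": 0.01}
    - {"gripper": -0.6,"translation": [-0.037,0.548,-0.6],"yaw": 0.01}
    - {"gripper": -0.6,"translation": [-0.037,0.548,-0.9],"yaw": 0.01}
    - {"gripper": -0.6,"translation": [-0.037,0.548,-0.9],"yaw": 0.01}
    - {"gripper": -0.6,"translation": [-0.037,0.548,-0.9],"yaw": 0.01}
    - {"gripper": -0.6,"translation": [-0.037,0.548,-0.9],"yaw": 0.01}

```text
clock: 14.72
tool_pos: [0.4846, 0.2116, 0.1223]
tcp_rot: [[-0.962, -0.274, 0.002], [-0.274, 0.962, 0.001], [-0.002, 0.0, -1.0]]
force: [0.0, 0.4, -2.7]
width: 0.0341
grip_force: 30.0
```

```bash
python3 -c "
from h import *
s=read_state();p=np.array(s['tool_pos']);print(p,np.degrees(np.arctan2(s['tcp_rot'][1][0],s['tcp_rot'][0][0])),s['force'],s['width'])
a=np.radians(105.8);d=p[:2]-[.514,.2213];print(d@[np.cos(a),np.sin(a)],d@[-np.sin(a),np.cos(a)])"
```

```text
[0.4846 0.2116 0.1223] -164.12031227840055 [ 0.0433  0.4407 -2.661 ] 0.03411486921381323
-0.0012856948918412055 0.030909119040701705
```

Well centred (-1.3 mm, +30.9 mm). I'll lower in stages and watch the force.

Call:
arm_command:
  increments:
    - {"gripper": -0.6,"translation": [0,-0.01,-0.2],"yaw": 0}
    - {"gripper": -0.6,"translation": [0,-0.01,-0.4],"yaw": 0}
    - {"gripper": -0.6,"translation": [0,-0.01,-0.5],"yaw": 0}
    - {"gripper": -0.6,"translation": [0,-0.01,-0.5],"yaw": 0}

```text
clock: 15.05
tool_pos: [0.483, 0.2103, 0.0701]
tcp_rot: [[-0.962, -0.274, -0.002], [-0.274, 0.962, -0.001], [0.002, -0.0, -1.0]]
force: [-1.0, 0.0, -1.9]
width: 0.0346
grip_force: 30.0
```

Call:
arm_command:
  increments:
    - {"gripper": -0.6,"translation": [0,0,-0.1],"yaw": 0}
    - {"gripper": -0.6,"translation": [0,0,-0.2],"yaw": 0}
    - {"gripper": -0.6,"translation": [0,0,-0.25],"yaw": 0}
    - {"gripper": -0.6,"translation": [0,0,-0.25],"yaw": 0}

```text
clock: 15.38
tool_pos: [0.4826, 0.2103, 0.0444]
tcp_rot: [[-0.961, -0.275, -0.002], [-0.275, 0.961, -0.001], [0.002, -0.0, -1.0]]
force: [-0.7, 1.4, -3.8]
width: 0.0342
grip_force: 30.0
```

Call:
arm_command:
  increments:
    - {"gripper": -0.6,"translation": [0,0,-0.05],"yaw": 0}
    - {"gripper": -0.6,"translation": [0,0,-0.09],"yaw": 0}
    - {"gripper": -0.6,"translation": [0,0,-0.1],"yaw": 0}
    - {"gripper": -0.6,"translation": [0,0,-0.1],"yaw": 0}

```text
clock: 15.72
tool_pos: [0.4831, 0.2105, 0.0353]
tcp_rot: [[-0.961, -0.275, -0.001], [-0.275, 0.961, -0.0], [0.001, -0.0, -1.0]]
force: [0.0, -0.2, -2.9]
width: 0.0342
grip_force: 30.0
```

Call:
arm_command:
  increments:
    - {"gripper": -0.6,"translation": [0,0,-0.02],"yaw": 0}
    - {"gripper": -0.6,"translation": [0,0,-0.03],"yaw": 0}
    - {"gripper": -0.6,"translation": [0,0,-0.03],"yaw": 0}

```text
clock: 15.97
tool_pos: [0.4833, 0.2106, 0.0326]
tcp_rot: [[-0.961, -0.275, -0.0], [-0.275, 0.961, -0.0], [0.0, -0.0, -1.0]]
force: [-0.4, -0.1, -3.3]
width: 0.0341
grip_force: 30.0
```

Call:
arm_command:
  increments:
    - {"gripper": -0.6,"translation": [0,0,-0.01],"yaw": 0}
    - {"gripper": -0.6,"translation": [0,0,-0.02],"yaw": 0}
    - {"gripper": -0.6,"translation": [0,0,-0.02],"yaw": 0}

```text
clock: 16.22
tool_pos: [0.4835, 0.2106, 0.0309]
tcp_rot: [[-0.961, -0.275, 0.0], [-0.275, 0.961, 0.0], [-0.0, -0.0, -1.0]]
force: [-0.3, -0.6, -1.6]
width: 0.0343
grip_force: 30.0
```

Call:
arm_command:
  increments:
    - {"gripper": -0.6,"translation": [0,0,-0.015],"yaw": 0}
    - {"gripper": -0.6,"translation": [0,0,-0.015],"yaw": 0}
    - {"gripper": -0.6,"translation": [0,0,-0.015],"yaw": 0}

```text
clock: 16.47
tool_pos: [0.4836, 0.2106, 0.0308]
tcp_rot: [[-0.961, -0.275, -0.0], [-0.275, 0.961, -0.0], [0.001, -0.0, -1.0]]
force: [-5.4, -2.8, 8.3]
width: 0.0339
grip_force: 30.0
```

The floor contact reads +8 N. I'll release, rise and check.

Call:
arm_command:
  increments:
    - {"gripper": 0.2,"translation": [0,0,0.015],"yaw": 0}
    - {"gripper": 0.2,"translation": [0,0,0.015],"yaw": 0}
    - {"gripper": 0.2,"translation": [0,0,0.015],"yaw": 0}
    - {"gripper": 0.2,"translation": [0,0,0.015],"yaw": 0}
    - {"gripper": 0.2,"translation": [0,0,0.015],"yaw": 0}

```text
clock: 16.88
tool_pos: [0.4834, 0.2106, 0.0306]
tcp_rot: [[-0.961, -0.275, 0.0], [-0.275, 0.961, 0.0], [-0.0, 0.0, -1.0]]
force: [-0.1, 0.4, 0.0]
width: 0.0563
grip_force: 0.0
```

Call:
arm_command:
  increments:
    - {"gripper": 0.2,"translation": [0,0,0.2],"yaw": 0}
    - {"gripper": 0.2,"translation": [0,0,0.5],"yaw": 0}
    - {"gripper": 0.2,"translation": [0,0,1],"yaw": 0}
    - {"gripper": 0.2,"translation": [0,0,1],"yaw": 0}
    - {"gripper": 0.2,"translation": [0,0,1],"yaw": 0}

```text
clock: 17.3
tool_pos: [0.4863, 0.2115, 0.1353]
tcp_rot: [[-0.961, -0.275, 0.008], [-0.275, 0.961, 0.003], [-0.009, 0.0, -1.0]]
force: [0.6, -0.7, -0.1]
width: 0.0571
grip_force: 0.0
```

Call:
arm_command:
  increments:
    - {"gripper": -1,"translation": [0,0,1],"yaw": 0}
    - {"gripper": -1,"translation": [0,0,1],"yaw": 0}
    - {"gripper": -1,"translation": [0,0,1],"yaw": 0}
    - {"gripper": -1,"translation": [0,0,1],"yaw": 0}
    - {"gripper": -1,"translation": [0,0,1],"yaw": 0}

```text
clock: 17.72
tool_pos: [0.4834, 0.2106, 0.23]
tcp_rot: [[-0.961, -0.275, -0.0], [-0.275, 0.961, -0.0], [0.0, -0.0, -1.0]]
force: [0.1, -0.1, -0.6]
width: 0.029
grip_force: 0.0
```

```bash
python3 look.py w7.png torque_driver=0.024 driver_grip=0.04 lid_hole=0.21; python3 -c "
import cv2
a=cv2.imread('pics/w7.png')
cv2.imwrite('pics/m5.png',cv2.resize(a[0:300,100:500],(800,600),interpolation=cv2.INTER_CUBIC))"
```

```text
17.7167 [0.4834 0.2106 0.23  ] -164.0476242476505
torque_driver [195.  256.8] 0.71 [0.5147 0.2193 0.024 ]
torque_driver [203.1 309.9] 0.53 [0.5049 0.2993 0.024 ]
driver_grip [174.9 256.2] 0.91 [0.4822 0.2092 0.04  ]
lid_hole [263.6 408.6] 0.96 [0.4828 0.339  0.21  ]
```

View pics/m5.png

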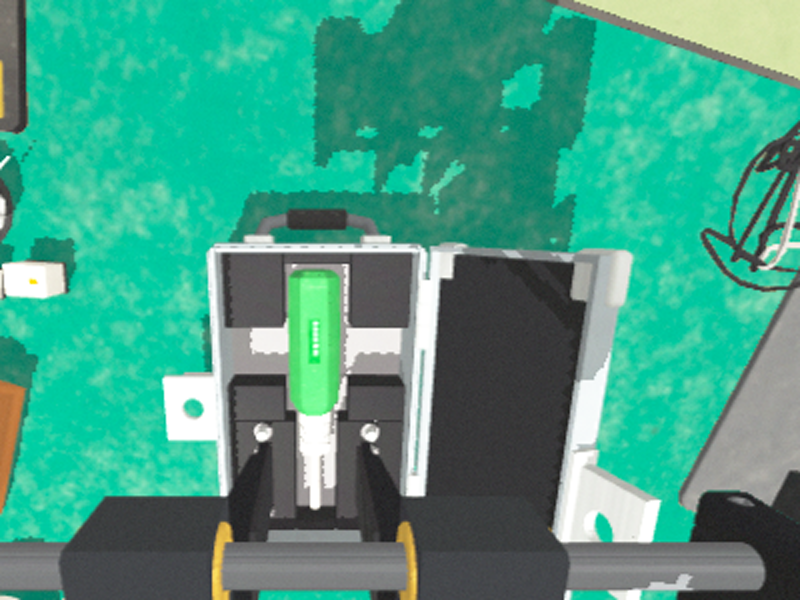

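The picture shows the driver lying in its recess, handle at (312,340), blade to (315,505). Next I'll go over behind the lid with shut fingers and close it.

Call:
arm_command:
  increments:
    - {"gripper": -1,"translation": [-0.13,0,0.5],"yaw": 0}
    - {"gripper": -1,"translation": [-0.2,0.2,0.65],"yaw": 0}
    - {"gripper": -1,"translation": [-0.4,0.95,0.65],"yaw": 0}
    - {"gripper": -1,"translation": [-0.4,0.95,0.65],"yaw": 0}
    - {"gripper": -1,"translation": [-0.4,0.95,0.65],"yaw": 0}

```text
clock: 18.33
tool_pos: [0.4414, 0.3097, 0.2944]
tcp_rot: [[-0.96, -0.28, -0.002], [-0.28, 0.96, 0.002], [0.002, 0.002, -1.0]]
force: [-0.7, -0.2, 0.2]
width: 0.0005
grip_force: 0.0
```

Call:
arm_command:
  increments:
    - {"gripper": -1,"translation": [-0.16,0.55,0],"yaw": 0}
    - {"gripper": -1,"translation": [-0.16,0.55,0],"yaw": 0}
    - {"gripper": -1,"translation": [-0.16,0.55,-0.3],"yaw": 0}
    - {"gripper": -1,"translation": [-0.16,0.55,-0.7],"yaw": 0}
    - {"gripper": -1,"translation": [-0.16,0.55,-1],"yaw": 0}
    - {"gripper": -1,"translation": [-0.16,0.55,-1],"yaw": 0}

```text
clock: 18.83
tool_pos: [0.4229, 0.3573, 0.1857]
tcp_rot: [[-0.961, -0.275, -0.014], [-0.275, 0.961, -0.01], [0.016, -0.006, -1.0]]
force: [-1.0, -0.0, -0.3]
width: 0.0004
grip_force: 0.0
```

Call:
arm_command:
  increments:
    - {"gripper": -1,"translation": [0,0,-0.25],"yaw": 0}
    - {"gripper": -1,"translation": [0,0,-0.25],"yaw": 0}
    - {"gripper": -1,"translation": [0,0,-0.25],"yaw": 0}

```text
clock: 19.08
tool_pos: [0.4269, 0.36, 0.1701]
tcp_rot: [[-0.962, -0.275, -0.002], [-0.275, 0.962, -0.002], [0.003, -0.001, -1.0]]
force: [-0.5, -0.4, -0.0]
width: 0.0005
grip_force: 0.0
```

```bash
cat > loc.py <<'E'
from h import *
s=read_state();p=np.array(s['tool_pos'])
a=np.radians(105.8);d=p[:2]-[.514,.2213];print(s['clock'],p,'case xyz',d@[np.cos(a),np.sin(a)],d@[-np.sin(a),np.cos(a)],p[2],'F',s['force'],s['width'],'q',np.round(s['joint_pos'],0))
E
python3 loc.py
```

```text
19.0833 [0.4269 0.36   0.1701] case xyz 0.1571247835954562 0.04600886422374269 0.17012881892887802 F [-0.4843 -0.4349 -0.046 ] 0.000483266607470565 q [ 35.  -3. 109.  -0.  74. -71.]
```

Call:
arm_command:
  increments:
    - {"gripper": -1,"translation": [0.05,-0.19,0],"yaw": 0}
    - {"gripper": -1,"translation": [0.08,-0.29,0],"yaw": 0}
    - {"gripper": -1,"translation": [0.1,-0.39,0.05],"yaw": 0}
    - {"gripper": -1,"translation": [0.13,-0.48,0.1],"yaw": 0}
    - {"gripper": -1,"translation": [0.15,-0.55,0.1],"yaw": 0}
    - {"gripper": -1,"translation": [0.17,-0.62,0.1],"yaw": 0}

```text
clock: 19.58
tool_pos: [0.4456, 0.2989, 0.1831]
tcp_rot: [[-0.962, -0.275, 0.003], [-0.275, 0.962, 0.003], [-0.004, 0.002, -1.0]]
force: [-0.1, 3.5, 4.0]
width: 0.0007
grip_force: 1.6
```

```bash
python3 loc.py
```

```text
19.5833 [0.4456 0.2989 0.1831] case xyz 0.09326868025179803 0.04473732274672772 0.18307569894213113 F [-0.0574  3.4955  4.0067] 0.0006964301723162045 q [ 28.  -6. 111.   0.  75. -78.]
```

Call:
arm_command:
  increments:
    - {"gripper": -1,"translation": [0.04,-0.14,0],"yaw": 0}
    - {"gripper": -1,"translation": [0.08,-0.28,0],"yaw": 0}
    - {"gripper": -1,"translation": [0.12,-0.42,-0.03],"yaw": 0}
    - {"gripper": -1,"translation": [0.155,-0.55,-0.09],"yaw": 0}
    - {"gripper": -1,"translation": [0.19,-0.67,-0.15],"yaw": 0}
    - {"gripper": -1,"translation": [0.22,-0.79,-0.23],"yaw": 0}
    - {"gripper": -1,"translation": [0.22,-0.79,-0.23],"yaw": 0}

```text
clock: 20.17
tool_pos: [0.466, 0.2172, 0.1557]
tcp_rot: [[-0.962, -0.273, -0.002], [-0.273, 0.962, -0.002], [0.003, -0.001, -1.0]]
force: [-0.2, 0.3, -0.8]
width: 0.0004
grip_force: 0.0
```

```bash
python3 loc.py
```

```text
20.1667 [0.466  0.2172 0.1557] case xyz 0.009127979290845566 0.047303381176605416 0.15570859244732088 F [-0.2131  0.2764 -0.7731] 0.00043774722172048095 q [ 19.  -8. 115.  -0.  73. -87.]
```

Run:
```python
from h import *
s=read_camera('scene');save('s3.png',cv2.resize(s[60:230,110:290],None,fx=3,fy=3))
for q in('lid_hole','lid_edge'):
  print(q,place_of('scene',q)[:2])
```

```text
lid_hole [{'pixel': [141.1, 203.7], 'p': 0.63}]
lid_edge [{'pixel': [143.1, 199.1], 'p': 0.84}]
```

View pics/s3.png

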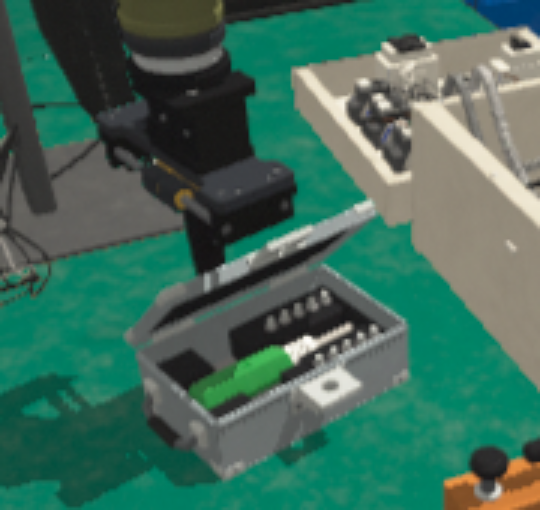

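The lid is at about 45 degrees with the fingers on its outer side. I'll continue closing.

Call:
arm_command:
  increments:
    - {"gripper": -1,"translation": [0.03,-0.1,-0.1],"yaw": 0}
    - {"gripper": -1,"translation": [0.055,-0.19,-0.21],"yaw": 0}
    - {"gripper": -1,"translation": [0.08,-0.27,-0.34],"yaw": 0}
    - {"gripper": -1,"translation": [0.095,-0.335,-0.46],"yaw": 0}
    - {"gripper": -1,"translation": [0.1,-0.36,-0.55],"yaw": 0}
    - {"gripper": -1,"translation": [0.11,-0.385,-0.64],"yaw": 0}
    - {"gripper": -1,"translation": [0.115,-0.4,-0.69],"yaw": 0}

```text
clock: 20.9
tool_pos: [0.4767, 0.179, 0.0863]
tcp_rot: [[-0.962, -0.274, -0.003], [-0.274, 0.962, -0.0], [0.003, 0.0, -1.0]]
force: [-1.0, 1.6, 1.1]
width: 0.0001
grip_force: 0.5
```

```bash
python3 loc.py
```

```text
20.9 [0.4767 0.179  0.0863] case xyz -0.030576907720637325 0.04737627298176627 0.0863432629096384 F [-0.9828  1.5899  1.1305] 0.00010814237396570485 q [ 15.  -4. 119.   0.  65. -91.]
```

Call:
arm_command:
  increments:
    - {"gripper": -1,"translation": [0.02,-0.1,-0.02],"yaw": 0}
    - {"gripper": -1,"translation": [0.02,-0.1,-0.04],"yaw": 0}
    - {"gripper": -1,"translation": [0.02,-0.1,-0.04],"yaw": 0}
    - {"gripper": -1,"translation": [0.02,-0.1,-0.04],"yaw": 0}

```text
clock: 21.23
tool_pos: [0.4802, 0.1696, 0.0849]
tcp_rot: [[-0.962, -0.275, 0.001], [-0.275, 0.962, 0.0], [-0.001, 0.0, -1.0]]
force: [-1.4, 0.7, -0.4]
width: 0.0006
grip_force: 0.0
```

```bash
python3 loc.py
```

```text
21.2333 [0.4802 0.1696 0.0849] case xyz -0.040540300083046606 0.04660971669836746 0.08490604792058175 F [-1.415   0.6549 -0.4413] 0.000556836131035858 q [ 13.  -4. 119.   0.  65. -93.]
```

Call:
arm_command:
  increments:
    - {"gripper": -1,"translation": [0,0,-0.02],"yaw": 0}
    - {"gripper": -1,"translation": [0,0,-0.04],"yaw": 0}
    - {"gripper": -1,"translation": [0,0,-0.04],"yaw": 0}
    - {"gripper": -1,"translation": [0,0,-0.04],"yaw": 0}

```text
clock: 21.57
tool_pos: [0.4806, 0.1698, 0.0841]
tcp_rot: [[-0.961, -0.275, 0.001], [-0.275, 0.961, -0.0], [-0.0, -0.001, -1.0]]
force: [-8.1, -2.2, 16.5]
width: 0.0001
grip_force: 8.4
```

```bash
python3 loc.py
```

```text
21.5667 [0.4806 0.1698 0.0841] case xyz -0.040444983725058455 0.04619156182685308 0.08411553201391878 F [-8.06   -2.2466 16.5385] 0.00010558237720808042 q [ 13.  -4. 119.  -0.  65. -93.]
```

The lid is shut: the fingertip height is 84 mm under 16 N. I'll rise, look at the hole, then go to the pin.

Call:
arm_command:
  increments:
    - {"gripper": -1,"translation": [0,0,0.4],"yaw": 0}
    - {"gripper": 0,"translation": [0.5,-0.4,1],"yaw": 0}
    - {"gripper": 0,"translation": [0.5,-0.4,1],"yaw": 0}
    - {"gripper": 0,"translation": [0.5,-0.4,1],"yaw": 0}
    - {"gripper": 0,"translation": [0.5,-0.4,1],"yaw": 0}
    - {"gripper": 0,"translation": [0.5,-0.4,1],"yaw": 0}

```text
clock: 22.07
tool_pos: [0.5294, 0.1298, 0.18]
tcp_rot: [[-0.962, -0.275, -0.001], [-0.275, 0.962, 0.0], [0.001, 0.001, -1.0]]
force: [0.4, -0.9, -1.7]
width: 0.0285
grip_force: 0.0
```

```bash
python3 look.py w8.png lid_hole=0.08 case_hole=0.064
```

```text
22.0667 [0.5294 0.1298 0.18  ] -164.06607897047073
lid_hole [202.3 266.9] 0.68 [0.5348 0.1425 0.08  ]
case_hole [198.9 263.9] 0.73 [0.5367 0.1401 0.064 ]
```

Call:
arm_command:
  increments:
    - {"gripper": 0,"translation": [0.6,-1,0.5],"yaw": -0.06}
    - {"gripper": 0,"translation": [0.6,-1,0.5],"yaw": -0.06}
    - {"gripper": 0,"translation": [0.6,-1,0.5],"yaw": -0.06}
    - {"gripper": 0,"translation": [0.6,-1,0.5],"yaw": -0.06}

```text
clock: 22.55
tool_pos: [0.5927, 0.0258, 0.233]
tcp_rot: [[-0.996, -0.087, 0.005], [-0.087, 0.996, -0.002], [-0.004, -0.003, -1.0]]
force: [-0.0, 0.6, 1.6]
width: 0.0474
grip_force: 0.0
```

```bash
python3 look.py w9.png lid_hole=0.08 tee_bar=0.084 tee_pin=0.052
```

```text
22.55 [0.5927 0.0258 0.233 ] -175.0304097923466
lid_hole [147.6 357. ] 0.76 [0.5396 0.1422 0.08  ]
tee_bar [233.9 213.5] 0.45 [ 0.6674 -0.0256  0.084 ]
tee_pin [225.  219.1] 0.64 [ 0.6683 -0.0226  0.052 ]
```

Call:
arm_command:
  increments:
    - {"gripper": 0,"translation": [0.5,-0.55,-0.5],"yaw": 0}
    - {"gripper": 0,"translation": [0.5,-0.55,-0.5],"yaw": 0}
    - {"gripper": 0,"translation": [0.5,-0.55,-0.5],"yaw": 0}
    - {"gripper": 0,"translation": [0.5,-0.55,-0.5],"yaw": 0}

```text
clock: 23.08
tool_pos: [0.6377, -0.0248, 0.176]
tcp_rot: [[-0.996, -0.09, -0.008], [-0.09, 0.996, 0.001], [0.008, 0.002, -1.0]]
force: [-1.0, 0.3, 0.6]
width: 0.0478
grip_force: 0.0
```

```bash
python3 look.py w10.png tee_bar=0.084 tee_pin=0.052;python3 -c "
import cv2,numpy as np
a=cv2.imread('pics/w8.png');b=cv2.imread('pics/w10.png')
cv2.imwrite('pics/m6.png',np.vstack([cv2.resize(a[60:260,130:400],(540,300)),cv2.resize(b[60:260,130:400],(540,300))]))"
```

```text
23.0833 [ 0.6377 -0.0248  0.176 ] -174.8538617399556
tee_bar [221.5 250. ] 0.76 [ 0.6652 -0.0295  0.084 ]
tee_pin [213.6 257.8] 0.96 [ 0.6674 -0.0208  0.052 ]
tee_pin [112.1 425.7] 0.32 [0.5367 0.1469 0.052 ]
```

View pics/m6.png

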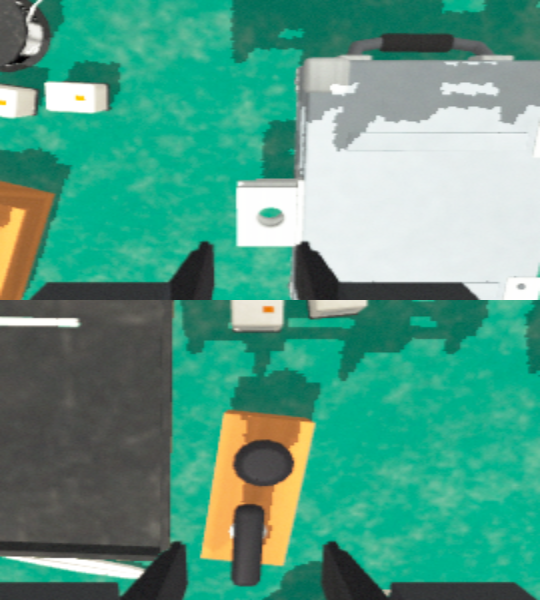

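Upper: the lid is shut, with its hole at (270,216) in line with the case's hole. Lower: the T-bar runs from (250,508) to (246,580) and the round knob is at (263,463).

Run:
```python
from h import *
s=read_state();c=cam('wrist',s);im=cv2.imread('pics/w10.png');g=cv2.cvtColor(im,cv2.COLOR_BGR2GRAY)
print(s['tool_pos'])
m=(g<75).astype(np.uint8)
m[:195]=0;m[250:]=0;m[:,:235]=0;m[:,285:]=0
for r in range(197,250,5):
    xs=np.nonzero(m[r])[0]
    if len(xs): print(r,xs.min(),xs.max(),onz(c,(r,xs.min()),.092)[:2],onz(c,(r,xs.max()),.092)[:2])
# hole refine in w8
i=camera_info('wrist');im=cv2.cvtColor(cv2.imread('pics/w8.png'),cv2.COLOR_BGR2HSV)
T=np.eye(4);T[:3,:3]=[[-.9616,-.2746,0],[-.2746,.9616,0],[0,0,-1]];T[:3,3]=[.5294,.1298,.18]
W=np.linalg.inv(T@np.array(i['T_tool_cam']));c8=(c[0],W[:3,:3],W[:3,3])
sub=(im[190:220,250:282,1]<60).astype(np.uint8)
ys,xs=np.nonzero(1-sub[5:25,3:29]);print(len(ys),ys.min(),ys.max(),xs.min(),xs.max())
g8=cv2.imread('pics/w8.png',0)[194:216,250:280]
for r in g8[::2]: print(r[::1])
```

```text
[ 0.6393 -0.0238  0.1811]
197 249 259 [ 0.6396 -0.0319] [ 0.6386 -0.0217]
202 248 261 [ 0.6451 -0.0325] [ 0.6438 -0.0191]
207 247 261 [ 0.6506 -0.0331] [ 0.6493 -0.0186]
212 248 260 [ 0.656  -0.0316] [ 0.6549 -0.0191]
217 248 260 [ 0.6616 -0.0311] [ 0.6604 -0.0186]
222 247 260 [ 0.6673 -0.0317] [ 0.6661 -0.018 ]
227 247 260 [ 0.673  -0.0312] [ 0.6718 -0.0175]
232 247 259 [ 0.6788 -0.0308] [ 0.6776 -0.018 ]
237 246 259 [ 0.6848 -0.0314] [ 0.6835 -0.0174]
242 246 259 [ 0.6907 -0.0309] [ 0.6894 -0.0169]
247 247 284 [ 0.6966 -0.0293] [0.6928 0.0108]
57 3 9 7 17
[254 254 254 254 254 254 254 254 254 254 254 254 254 254 254 254 254 254
 254 254 254 254 254 254 254 254 254 254 248 253]
[254 254 254 254 254 254 254 254 254 254 254 254 254 254 254 254 254 254
 254 254 254 254 254 254 254 254 254 254 232 252]
[254 254 254 254 254 254 254 254 254 254 254 254 243 227 207 198 197 235
 244 253 254 254 254 254 254 254 254 254 243 253]
[254 254 254 254 254 254 254 254 253 249 204 157 146 137 131 132 130 134
 134 146 204 250 254 254 254 254 254 254 248 253]
[254 254 254 254 254 254 254 253 247 195 146 133 127 124 123 131 133 135
 139 141 149 209 250 254 254 254 254 254 244 253]
[254 254 254 254 254 254 254 251 224 204 188 167 147 137 118 132 139 144
 146 153 169 178 238 253 254 254 254 254 250 253]
[254 254 254 254 254 254 254 251 231 200 200 200 199 189 184 179 181 181
 187 195 188 183 239 253 254 254 254 254 246 253]
[254 254 254 254 254 254 254 254 250 227 192 191 195 196 195 192 191 197
 182 158 183 228 252 254 254 254 254 254 248 253]
[254 254 254 254 254 254 254 254 254 253 241 224 201 177 165 162 155 179
 190 226 246 253 254 254 254 254 254 254 251 253]
[254 254 254 254 254 254 254 254 254 254 254 254 254 252 252 249 250 253
 254 254 254 254 254 254 254 254 254 254 253 254]
[254 254 254 254 254 254 254 254 254 254 254 254 254 254 254 254 254 254
 254 254 254 254 254 254 254 254 254 251 253 254]
```

Call:
arm_command:
  increments:
    - {"gripper": 0,"translation": [0.27,0,0],"yaw": -0.012}
    - {"gripper": 0,"translation": [0.27,0,-0.3],"yaw": -0.012}
    - {"gripper": 0,"translation": [0.27,0,-0.6],"yaw": -0.012}
    - {"gripper": 0,"translation": [0.27,0,-0.8],"yaw": -0.012}
    - {"gripper": 0,"translation": [0.27,0,-0.8],"yaw": -0.012}
    - {"gripper": 0,"translation": [0.27,0,-0.8],"yaw": -0.012}

```text
clock: 23.73
tool_pos: [0.6661, -0.0242, 0.1009]
tcp_rot: [[-0.999, -0.054, -0.001], [-0.054, 0.999, 0.0], [0.001, 0.0, -1.0]]
force: [0.2, -0.1, 0.6]
width: 0.0477
grip_force: 0.0
```

Call:
arm_command:
  increments:
    - {"gripper": 0,"translation": [0,0,-0.15],"yaw": 0}
    - {"gripper": 0,"translation": [0,0,-0.32],"yaw": 0}
    - {"gripper": 0,"translation": [0,0,-0.32],"yaw": 0}
    - {"gripper": 0,"translation": [0,0,-0.32],"yaw": 0}

```text
clock: 24.07
tool_pos: [0.6669, -0.0251, 0.0691]
tcp_rot: [[-0.999, -0.053, 0.0], [-0.053, 0.999, 0.0], [-0.0, 0.0, -1.0]]
force: [-0.3, -0.4, 0.3]
width: 0.0476
grip_force: 0.0
```

Run:
```python
from h import *
s=read_state();print(s['clock'],s['tool_pos'],s['force'])
i=camera_info('wrist');c=cam('wrist',s)
T=np.eye(4);T[:3,:3]=[[-.9616,-.2746,0],[-.2746,.9616,0],[0,0,-1]];T[:3,3]=[.5294,.1298,.18]
W=np.linalg.inv(T@np.array(i['T_tool_cam']));c8=(c[0],W[:3,:3],W[:3,3]);print(onz(c8,(204.5,265),.08))
```

```text
24.0667 [ 0.6669 -0.0251  0.0691] [-0.254  -0.3692  0.2736]
[0.5379 0.1413 0.08  ]
```

Call:
arm_command:
  force: 35
  increments:
    - {"gripper": -0.9,"translation": [0,0,0],"yaw": 0}
    - {"gripper": -0.9,"translation": [0,0,0],"yaw": 0}
    - {"gripper": -0.9,"translation": [0,0,0],"yaw": 0}
    - {"gripper": -0.9,"translation": [0,0,0],"yaw": 0}
    - {"gripper": -0.9,"translation": [0,0,0],"yaw": 0}
    - {"gripper": -0.9,"translation": [0,0,0],"yaw": 0}

```text
clock: 24.57
tool_pos: [0.6672, -0.0254, 0.0691]
tcp_rot: [[-0.999, -0.052, 0.001], [-0.052, 0.999, -0.0], [-0.001, -0.0, -1.0]]
force: [0.2, 1.0, 1.1]
width: 0.0155
grip_force: 35.0
```

Call:
arm_command:
  increments:
    - {"gripper": -0.9,"translation": [0,0,0.1],"yaw": 0}
    - {"gripper": -0.9,"translation": [0,0,0.3],"yaw": 0}
    - {"gripper": -0.9,"translation": [0,0,0.6],"yaw": 0}
    - {"gripper": -0.9,"translation": [0,0,0.9],"yaw": 0}
    - {"gripper": -0.9,"translation": [0,0,1],"yaw": 0}
    - {"gripper": -0.9,"translation": [0,0,1],"yaw": 0}
    - {"gripper": -0.9,"translation": [0,0,1],"yaw": 0}

```text
clock: 25.15
tool_pos: [0.6668, -0.0254, 0.1686]
tcp_rot: [[-0.999, -0.052, 0.0], [-0.052, 0.999, -0.0], [-0.0, -0.0, -1.0]]
force: [0.0, 0.5, -1.1]
width: 0.0156
grip_force: 35.0
```

```bash
python3 look.py w11.png tee_bar=0.185 tee_pin=0.15
python3 - <<'E'
from h import *
s=read_state();c=cam('wrist',s);R=np.array(s['tcp_rot']);t=np.array(s['tool_pos'])
def show(lx): return np.round(proj(c,t+R@np.array([lx,0,-.0]) ),1)
print(s['tool_pos'],s['width'],[show(x) for x in (.03,0,-.03)])
a=cv2.imread('pics/w11.png');cv2.imwrite('pics/m7.png',cv2.resize(a[100:340,120:400],(700,600)))
E
```

```text
25.15 [ 0.6668 -0.0254  0.1686] -177.00725187147287
tee_bar [245.7 256.9] 0.63 [ 0.6666 -0.0254  0.185 ]
tee_pin [228.9 259. ] 0.64 [ 0.6704 -0.0235  0.15  ]
[ 0.6653 -0.0252  0.1656] 0.015876273140303085 [array([194.3, 256.9]), array([235. , 256.9]), array([272.2, 256.8])]
```

View pics/m7.png

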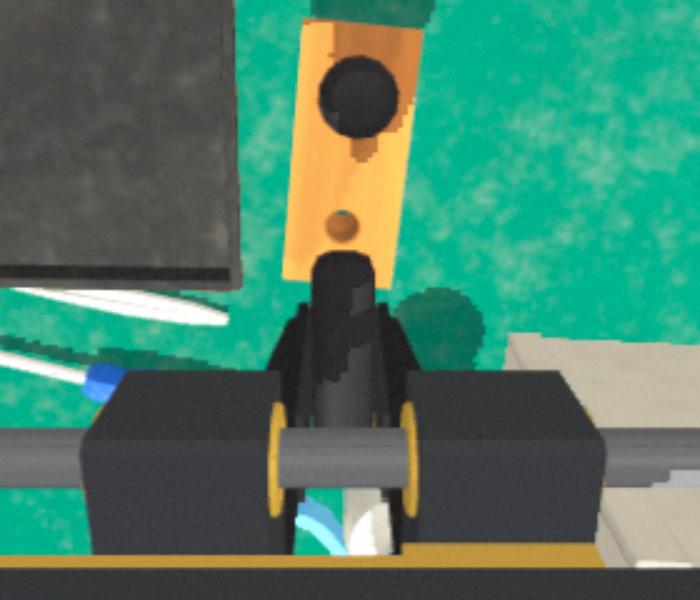

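The pin is held. The empty hole at (342,227) shows where its axis stood, and the bar's near end is at (343,255). I'll compute the pin's offset from the TCP.

Run:
```python
from h import *
s=read_state();i=camera_info('wrist');a=np.radians(-177.007)
T=np.eye(4);T[:3,:3]=[[np.cos(a),np.sin(a),0],[np.sin(a),-np.cos(a),0],[0,0,-1]];T[:3,3]=[.6668,-.0254,.1686]
W=np.linalg.inv(T@np.array(i['T_tool_cam']));K=cam('top')[0];K=np.array([[i['fx'],0,i['cx']],[0,i['fy'],i['cy']],[0,0,1.]]);c=(K,W[:3,:3],W[:3,3])
print('hole',onz(c,(190.8,256.8),.052))
R=T[:3,:3];t=T[:3,3]
for z in(.007,.015,.023): print(z,(1e3*R.T@(onz(c,(201.5,257),t[2]+z)-t)).round(1))
print(s['tool_pos'],s['force'])
```

```text
hole [ 0.6675 -0.0255  0.052 ]
0.007 [27.2  0.1 -7. ]
0.015 [ 29.8   0.1 -15. ]
0.023 [ 32.4   0.1 -23. ]
[ 0.6653 -0.0252  0.1656] [-0.1315 -0.1509 -2.1342]
```

Call:
arm_command:
  increments:
    - {"gripper": -0.9,"translation": [0,0,0.3],"yaw": 0}
    - {"gripper": -0.9,"translation": [-0.2,0.3,0.3],"yaw": 0}
    - {"gripper": -0.9,"translation": [-0.4,0.6,0.3],"yaw": 0}
    - {"gripper": -0.9,"translation": [-0.6,0.8,0.3],"yaw": 0}
    - {"gripper": -0.9,"translation": [-0.6,0.8,0.3],"yaw": 0}

```text
clock: 25.72
tool_pos: [0.6031, 0.0579, 0.1961]
tcp_rot: [[-0.998, -0.056, -0.006], [-0.056, 0.998, 0.001], [0.006, 0.002, -1.0]]
force: [0.6, 0.1, -0.6]
width: 0.0158
grip_force: 35.0
```

Call:
arm_command:
  increments:
    - {"gripper": -0.9,"translation": [-0.3,0.4,0],"yaw": 0}
    - {"gripper": -0.9,"translation": [-0.6,0.7,0],"yaw": 0}
    - {"gripper": -0.9,"translation": [-0.69,0.86,0],"yaw": 0}
    - {"gripper": -0.9,"translation": [-0.69,0.86,0],"yaw": 0}
    - {"gripper": -0.9,"translation": [-0.69,0.86,0],"yaw": 0}
    - {"gripper": -0.9,"translation": [-0.69,0.86,0],"yaw": 0}

```text
clock: 26.22
tool_pos: [0.538, 0.1401, 0.1976]
tcp_rot: [[-0.999, -0.052, -0.001], [-0.052, 0.999, -0.001], [0.001, -0.001, -1.0]]
force: [0.1, -0.6, -1.3]
width: 0.0161
grip_force: 35.0
```

```bash
python3 loc.py
```

```text
26.2167 [0.538  0.1401 0.1976] case xyz -0.08470074542063889 -0.0009293054073586243 0.19763257359480055 F [ 0.1435 -0.6074 -1.2925] 0.016100525620839735 q [  9.  -4. 108.  -0.  77. -84.]
```

Call:
arm_command:
  increments:
    - {"gripper": -0.9,"translation": [0,0.01,-0.25],"yaw": 0}
    - {"gripper": -0.9,"translation": [0,0.01,-0.45],"yaw": 0}
    - {"gripper": -0.9,"translation": [0,0.01,-0.5],"yaw": 0}
    - {"gripper": -0.9,"translation": [0,0.01,-0.5],"yaw": 0}

```text
clock: 26.55
tool_pos: [0.5369, 0.1403, 0.1459]
tcp_rot: [[-0.999, -0.051, -0.005], [-0.051, 0.999, -0.001], [0.005, -0.001, -1.0]]
force: [0.2, -1.3, -0.9]
width: 0.0157
grip_force: 35.0
```

Call:
arm_command:
  increments:
    - {"gripper": -0.9,"translation": [0,0,-0.04],"yaw": 0}
    - {"gripper": -0.9,"translation": [0,0,-0.08],"yaw": 0}
    - {"gripper": -0.9,"translation": [0,0,-0.12],"yaw": 0}
    - {"gripper": -0.9,"translation": [0,0,-0.12],"yaw": 0}

```text
clock: 26.88
tool_pos: [0.5379, 0.1415, 0.1365]
tcp_rot: [[-0.999, -0.052, -0.0], [-0.052, 0.999, -0.0], [0.0, -0.0, -1.0]]
force: [-0.8, -0.5, -0.3]
width: 0.0155
grip_force: 35.0
```

```bash
python3 loc.py
```

```text
26.8833 [0.5379 0.1415 0.1365] case xyz -0.08333644439225746 -0.001287847504673565 0.1364992709712971 F [-0.7652 -0.4553 -0.2746] 0.015494764994968747 q [  9.  -1. 111.  -0.  70. -84.]
```

Call:
arm_command:
  increments:
    - {"gripper": -0.9,"translation": [0,0,-0.04],"yaw": 0}
    - {"gripper": -0.9,"translation": [0,0,-0.08],"yaw": 0}
    - {"gripper": -0.9,"translation": [0,0,-0.12],"yaw": 0}
    - {"gripper": -0.9,"translation": [0,0,-0.12],"yaw": 0}

```text
clock: 27.22
tool_pos: [0.5372, 0.1415, 0.1235]
tcp_rot: [[-0.999, -0.052, -0.002], [-0.052, 0.999, -0.0], [0.002, -0.0, -1.0]]
force: [-0.5, -0.8, -1.2]
width: 0.0158
grip_force: 35.0
```

```bash
python3 loc.py
```

```text
27.2167 [0.5372 0.1415 0.1235] case xyz -0.08305056273416228 -0.0005707740438513041 0.12349300957306555 F [-0.5037 -0.8397 -1.175 ] 0.015794600123465948 q [  9.  -0. 112.  -0.  69. -84.]
```

Entering freely, so I'll continue to the collar.

Call:
arm_command:
  increments:
    - {"gripper": -0.9,"translation": [0,0,-0.05],"yaw": 0}
    - {"gripper": -0.9,"translation": [0,0,-0.1],"yaw": 0}
    - {"gripper": -0.9,"translation": [0,0,-0.15],"yaw": 0}
    - {"gripper": -0.9,"translation": [0,0,-0.2],"yaw": 0}
    - {"gripper": -0.9,"translation": [0,0,-0.22],"yaw": 0}
    - {"gripper": -0.9,"translation": [0,0,-0.22],"yaw": 0}

```text
clock: 27.72
tool_pos: [0.5373, 0.1415, 0.1016]
tcp_rot: [[-0.999, -0.052, -0.002], [-0.052, 0.999, -0.0], [0.002, -0.0, -1.0]]
force: [0.5, -0.8, -0.4]
width: 0.0158
grip_force: 35.0
```

```bash
python3 loc.py
```

```text
27.7167 [0.5373 0.1415 0.1016] case xyz -0.08313460834957202 -0.0006388164029066633 0.10158091464563478 F [ 0.4842 -0.7834 -0.3894] 0.015822540200480073 q [  9.   1. 112.  -0.  67. -84.]
```

Expected seating height is about 97 mm.

Call:
arm_command:
  increments:
    - {"gripper": -0.9,"translation": [0,0,-0.02],"yaw": 0}
    - {"gripper": -0.9,"translation": [0,0,-0.04],"yaw": 0}
    - {"gripper": -0.9,"translation": [0,0,-0.05],"yaw": 0}
    - {"gripper": -0.9,"translation": [0,0,-0.05],"yaw": 0}

```text
clock: 28.05
tool_pos: [0.5378, 0.1416, 0.0975]
tcp_rot: [[-0.999, -0.052, -0.0], [-0.052, 0.999, -0.0], [0.0, -0.0, -1.0]]
force: [-0.2, 0.2, -0.4]
width: 0.0156
grip_force: 35.0
```

Call:
arm_command:
  increments:
    - {"gripper": -0.9,"translation": [0,0,-0.015],"yaw": 0}
    - {"gripper": -0.9,"translation": [0,0,-0.015],"yaw": 0}
    - {"gripper": -0.9,"translation": [0,0,-0.015],"yaw": 0}

```text
clock: 28.3
tool_pos: [0.5382, 0.1416, 0.097]
tcp_rot: [[-0.999, -0.052, 0.001], [-0.052, 0.999, 0.0], [-0.001, -0.0, -1.0]]
force: [-1.4, -0.4, 3.9]
width: 0.0157
grip_force: 35.0
```

Call:
arm_command:
  increments:
    - {"gripper": -0.9,"translation": [0,0,-0.015],"yaw": 0}
    - {"gripper": -0.9,"translation": [0,0,-0.015],"yaw": 0}
    - {"gripper": -0.9,"translation": [0,0,-0.015],"yaw": 0}

```text
clock: 28.55
tool_pos: [0.5384, 0.1417, 0.0969]
tcp_rot: [[-0.999, -0.052, 0.001], [-0.052, 0.999, -0.0], [-0.001, -0.0, -1.0]]
force: [-4.6, -0.9, 10.9]
width: 0.0156
grip_force: 35.0
```

Call:
arm_command:
  increments:
    - {"gripper": 0,"translation": [0,0,0.015],"yaw": 0}
    - {"gripper": 0,"translation": [0,0,0.015],"yaw": 0}
    - {"gripper": 0,"translation": [0,0,0.015],"yaw": 0}
    - {"gripper": 0,"translation": [0,0,0.015],"yaw": 0}
    - {"gripper": 0,"translation": [0,0,0.015],"yaw": 0}

```text
clock: 28.97
tool_pos: [0.5376, 0.1416, 0.0957]
tcp_rot: [[-0.999, -0.052, -0.001], [-0.052, 0.999, -0.0], [0.001, -0.0, -1.0]]
force: [-0.1, -0.2, -0.2]
width: 0.0431
grip_force: 0.0
```

Call:
arm_command:
  increments:
    - {"gripper": 0,"translation": [0,0,0.2],"yaw": 0}
    - {"gripper": 0,"translation": [0,0,0.5],"yaw": 0}
    - {"gripper": 0,"translation": [0,0,0.9],"yaw": 0}
    - {"gripper": 0,"translation": [0,0,1],"yaw": 0}
    - {"gripper": 0,"translation": [0,0,1],"yaw": 0}

```text
clock: 29.38
tool_pos: [0.5406, 0.1421, 0.201]
tcp_rot: [[-0.999, -0.052, 0.009], [-0.052, 0.999, 0.001], [-0.009, 0.001, -1.0]]
force: [0.4, 0.4, -0.1]
width: 0.0475
grip_force: 0.0
```

Call:
arm_command:
  increments:
    - {"gripper": 0,"translation": [-0.3,-1,1],"yaw": 0}
    - {"gripper": 0,"translation": [-0.3,-1,1],"yaw": 0}
    - {"gripper": 0,"translation": [-0.3,-1,1],"yaw": 0}
    - {"gripper": 0,"translation": [-0.3,-1,1],"yaw": 0}
    - {"gripper": 0,"translation": [-0.3,-1,1],"yaw": 0}

```text
clock: 29.8
tool_pos: [0.5086, 0.0394, 0.2988]
tcp_rot: [[-0.999, -0.049, 0.005], [-0.049, 0.999, -0.001], [-0.005, -0.001, -1.0]]
force: [-0.1, 0.6, -0.4]
width: 0.0475
grip_force: 0.0
```

```bash
python3 - <<'E'
from h import *
s=read_camera('scene');t=read_camera('top');C={'scene':cam('scene'),'top':cam('top')}
r={n:place_of(n,'tee_pin') for n in C};print(r)
if all(r.values()): print(tri([(C[n],r[n][0]['pixel']) for n in C]))
cv2.imwrite('pics/m8.png',np.hstack([cv2.resize(s[90:240,130:330],(500,375)),cv2.resize(t[150:290,130:230],(268,375))])[:,:,::-1])
E
python3 loc.py
```

```text
{'scene': [{'pixel': [185.1, 217.0], 'p': 0.48}, {'pixel': [163.3, 189.3], 'p': 0.31}], 'top': []}
30.0 [0.5071 0.0422 0.2931] case xyz -0.17042371966030248 0.05539907592089092 0.2931352546030163 F [0.4613 0.2583 0.1158] 0.04751875906937918 q [ -1. -13. 106.   0.  87. -94.]
```

View pics/m8.png

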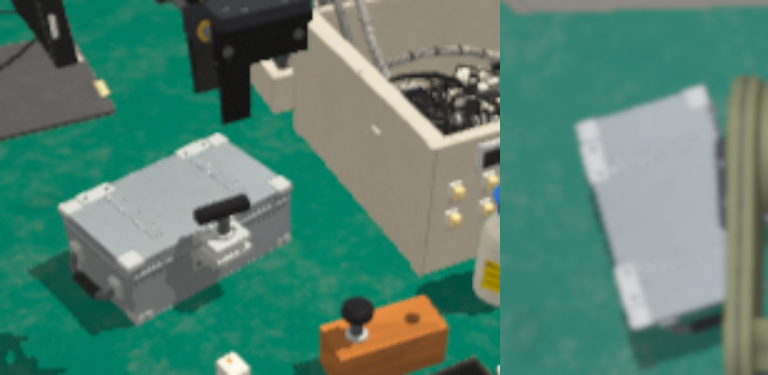

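The left picture shows the lid shut and the T-pin standing in the eye plates at (222,215) with its collar seated. The round-knobbed pin is untouched in the block and the gripper is clear of everything.

```bash
python3 -c "
from workcell import *
print(hand_in())"
```

```text
the job is handed in; nothing more can be done
None
```

The torque screwdriver is in its recess in the case, the lid is shut, and the T-pin is seated through both eye plates. The gripper is clear of everything, and I handed the job in at about 30 s.

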